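Stack the stepped drying trays and set the oiled feet out to dry

TASK

Set the freshly oiled furniture feet out to dry. First move the brush off the bottom drying tray to the brush rest of the oiling board; then build all the loose trays into one stack on that bottom tray, each turned end for end to the one below so that it drops into it and sits level with its nose overhanging alternately to one side and the other; put every foot from the oiling board into the open nose pocket of a tray, one to a pocket, and do not knock over the oil can.

Things in the scene. Friction and masses are not known exactly. Their poses are not given: they have to be found in the camera images.
- base: bottom tray of the drying stack: grey plastic, fixed on a 134 x 104 x 6 mm plywood board fixed to the bench (the board takes the place of the plinth). Otherwise the shape and frame of tray_a: origin at bench height, x towards its nose, rim at 36 mm. At the start the brush lies across its rim
- tray_a: blue plastic stacking tray, 150 x 64 mm, about 320 g; one of the loose trays may be absent. Origin: middle of that outline, at the underside of its plinth; x lengthwise towards its nose, z up. Heights over the origin: body from 6 mm, floor 11, rim 36, nose side walls 34, low nose end wall 23; walls 6 mm thick. Grip it across the 64 mm near its middle, from above
- tray_b: green tray, shape and frame as tray_a. Inside, a partition at x = 23 to 29 mm parts the bay (x = -69 to 23 mm, 52 mm wide, with a steel plate and screws fixed on its floor) from the open nose pocket (x = 29 to 69 mm, 52 mm wide). Below, the plinth (x = -66 to 20 mm, 46 mm wide, 6 mm high) drops with 3 mm play into the bay of the tray below
- tray_c: yellow tray, shape and frame as tray_a. A tray fits on another only when turned 180 degrees to it; seated, its body rests on the lower rim, its origin is at x = -46, y = 0, z = +30 mm in the lower tray's frame, its nose overhangs the lower tray's back end by 46 mm, and the lower tray's nose pocket stays open (but the next tray but one hangs 30 mm over that pocket)
- base_nose (a point): middle of the floor of the base's nose pocket (x = 49, z = 11 mm in its frame)
- tray_a_nose (a point): middle of the floor of tray_a's nose pocket (x = 49, z = 11 mm in its frame)
- tray_b_nose (a point): middle of the floor of tray_b's nose pocket (x = 49, z = 11 mm in its frame)
- tray_c_nose (a point): middle of the floor of tray_c's nose pocket (x = 49, z = 11 mm in its frame)
- oiling_board: fixed wooden board 150 x 191 mm, 14 mm high. Origin: at bench height on its middle line, 92 mm from its -y end; x across it, y lengthwise, z up. Four square pockets (37 mm wide, 8 mm deep, floor 6 mm above the bench) at x = -29 and +29 mm, y = -61 and -3 mm; a brush rest along the line y = +66 mm, parallel to x. On the robot's side of it a drilling jig (fence 48 mm, lever 157 mm high)
- brush_rest (a point): middle of the brush rest: at the height of its two cross bars (16 mm above the bench), which stand at x = -62 and +62 mm from here and run 60 mm across, each with an 8 mm high peg of 8 mm diameter 27 mm to either side (46 mm between the pegs). The brush lies on the bars, lengthwise along the board's x axis
- foot_1: furniture foot: dark oiled block 32 x 32 x 22 mm with a pale round tenon of 20 mm diameter, 22 mm long, on top; 44 mm tall, 50 g. Origin: at half height, on the joint of block and tenon; z towards the tenon. Stands tenon up in a pocket of the oiling board, its top 50 mm above the bench; take it by the tenon (or, if it has fallen over, across the block). Three of the four feet are there.
- foot_2: as foot_1
- foot_3: as foot_1
- foot_4: as foot_1
- brush: flat brush, 186 x 36 x 12 mm, 50 g, orange handle, grey ferrule and black bristles. Origin: middle of its underside; y along its length, the handle (16 mm wide) to +y (y = 17 to 93 mm), the ferrule (34 mm wide, y = -37 to 17 mm) in the middle and the bristles (36 mm wide) to -y. Grip it across the ferrule
- tool_chest: blue-grey steel tool chest at the back, an obstacle: 196 mm deep (x) by 348 mm wide (y), lid 137 mm, handle on top 169 mm high. Origin: middle of its underside
- drawer_case: wooden drawer case at the back left, an obstacle: 196 mm deep (x) by 372 mm wide (y), 245 mm high, brass knobs 20 mm in front of it, the top drawer on its -y side pulled out some 40 mm; a tape roll (to 270 mm) and a sanding block (to 280 mm) on top. Origin: middle of its underside, front to its -x
- oil_can: oil can, 42 x 70 x 118 mm, standing beside the oiling board; a bystander, not to be knocked over. Origin: middle of its underside, z up
Mind the look-alikes: they are no part of the job. Leave any red look-alike of the foot_2 alone.

How it is judged:
By the outcome, as a careful person would: the job done as asked, in the order asked, and still so for the second after the job is handed in, with the robot touching nothing.
Of tray_a, tray_b, tray_c only 2 to 3 are there at a start; the rules pass over those that are not, and their reading is None.
Of foot_1, foot_2, foot_3, foot_4 only 3 to 3 are there at a start; the rules pass over those that are not, and their reading is None.
At some moment in a run one of tray_a, brush may be knocked a few centimetres aside while the robot is not near it.
Once in a run the grip may slacken for a moment while it holds something.
It also fails if it takes over 210 s, if anything falls off the work surface, if the arm or the gripper's body presses on something with over 40 N, if the wrist force passes 120 N, or if a joint passes its speed limit or range.

ROBOT

A 6-joint arm with a two-finger parallel gripper is mounted at the origin on the work surface; the furniture and walls round the work are solid. World frame = base frame: x ahead of the robot, y to its left, z up, the work surface at z = 0. Lengths are in m, angles in rad, forces in N, time in s.
With the tool pointing down it reaches from about 0.35 to 0.775 m from the base axis. Payload 5.5 kg.
Tool frame: the origin (TCP) lies at the very end of the fingers, on their centre line; the grasp point (between the pads) lies 19 mm behind it; z points along the fingers, y is the line along which they close (so a half turn about z gives the same grasp; the last joint's range is limited). The gripper opens to 85 mm and grips with 20 to 120 N. Pads are 22 mm wide; open, the fingers measure 114 mm over their backs; the gripper's body (76 mm by 85 mm) begins 54 mm behind the grasp point. The pads swing forward as they close: fully open they stand 13 mm farther back than shut.
Start: joints at [1.146, 0.313, 0.046, 1.304, 0, 1.431], TCP at [0.162, 0.552, 0.231] pointing down, gripper open.
Joint ranges: [-2.76, 2.76], [-0.86, 1.69], [-1.03, 1.26], [-2.2, 2.34], [-1.47, 1.5], [-3.14, 3.14]. Speed limits (rad/s): [2.57, 2.57, 3.14, 3.14, 3.14, 3.14].

INTERFACE

Orientations are given as a unit quaternion [w, x, y, z].
In Python, from workcell import env, viewer, nets gives the robot as it stands. The module is installed in compiled form; this text tells all that it offers.
- The arm moves only by the tool creep_tool, called after "Request:" by a JSON object that holds its "name" and its "arguments". Schema: {"type":"object","properties":{"segments":{"type":"object","properties":{"x":{"type":"array","items":{"type":"number"},"minItems":1,"maxItems":8},"y":{"type":"array","items":{"type":"number"},"minItems":1,"maxItems":8},"z":{"type":"array","items":{"type":"number"},"minItems":1,"maxItems":8},"ax":{"type":"array","items":{"type":"number"},"minItems":1,"maxItems":8},"ay":{"type":"array","items":{"type":"number"},"minItems":1,"maxItems":8},"az":{"type":"array","items":{"type":"number"},"minItems":1,"maxItems":8}},"additionalProperties":false,"required":["x","y","z","ax","ay","az"]},"jaw":{"type":"number"},"grip_force":{"type":"number"},"only":{"type":"string"},"quiet":{"type":"boolean"},"lines":{"type":"string"}},"required":["segments"],"additionalProperties":false}. segments is an object with one list for each field, all of the same length, 1 to 8, a row being the entries at one place: x, y, z (the shift in normalised numbers (1 is 0.8 m)), ax, ay, az (a rotation vector in normalised numbers (1 is pi/2 rad)); each row is the pose to reach, as a shift and turn from the pose commanded when the call began, along the tool's axes at that moment; what a row does not reach only later rows make up. A row lasts 1/8 s, in which the tool goes at most 0.0625 m and 0.188 rad, less where a joint would pass 70% of its speed; a pose out of reach is approached as far as the arm can. jaw is the finger opening in m, set as the call begins (left out keeps the last). The fingers move at their own pace and stop on an object; grip_force is the grip in N (left out, the last holds). Time passes only in rows, so rows that do not move let the fingers close. The tool returns the time, the measured TCP pose, the force, the opening and the grip force at its end. only (a regular expression) keeps the lines of the reply that match it, lines (a string "A,B") keeps lines A to B, and quiet returns only ok. Shift and turn numbers lie between -1 and 1, and a call with a number outside is refused. Input that does not fit is refused with a message, and nothing moves.
- env.get_state(): the state, without advancing time (a new reading comes with each control period).
- viewer.read_camera(name): name is "scene" or "side" or "wrist"; returns a dict with "image" (384x512x3 uint8, red, green, blue), "K" (3x3 intrinsics, pixels), "R" (3x3) and "t" (3): a world point X has camera coordinates R X + t. Camera axes: x right, y down, z forward; pixel columns grow to the right and rows downward; lengths in m; the calibration is good to about 2 mm. A picture is of the moment at which its call begins. There is no depth.
- env.hand_in(): hands the job in; it is judged then, once.
Trained networks look in a picture, given as the dict that the camera call returned (one of the last four; its "shot" number tells which), for a name from the list of things; names that differ only in an ending like _2 or _b are one class to them, and where a whole thing is asked for, a point or a joint stands for the part that bears it (a point fixed in the world has none). Each returns a list of dicts, best first, with "confidence" (0 to 1); they miss things now and then, are a little off and sometimes report something else, mostly with a low value. They report only what shows in the picture. A call takes as long as a camera call. They do not tell look-alikes from the thing itself.
- nets.outline_of(label, picture): "region" (384x512 bool, what is visible of it) and "box" ([left, top, right, bottom] in pixels, round what is visible of it).
The state is a dict: "clock": time; "joint_pos": joint angles; "qvel": joint speeds; "tau": joint torques, N m; "tcp_pos": TCP position; "orientation": TCP orientation; "wrist_force": force on the tool from outside, world axes, zero at the start; "ft_torque": the same for the moment, N m; "finger_gap": finger opening in m; "grip_force": force on a finger pad.
Only numpy, scipy, OpenCV 4.12 (cv2) and the standard library are available. Lean on these libraries where they do the work, as an engineer would, in place of code of your own. Each camera call takes 0.05 s, during which the arm holds its last target. There are 200 camera calls.

## Working session

There is one attempt and no reset: what is moved stays moved. The work goes in short steps, Python scripts to look and compute and a tool call to move; the robot and the scene stay as the last step left them, time stands still between calls to the robot, and variables do not carry over. Pictures are saved under pics/ and viewed, at most 14 in all, crops included, and the job is handed in when it is done.

```bash
mkdir -p pics; ls; cat > h.py <<'E'
import numpy as np,cv2,json
from workcell import env,viewer,nets
def save(c,f,box=None,s=1):
    im=c["image"][:,:,::-1]
    if box: im=im[box[1]:box[3],box[0]:box[2]]
    cv2.imwrite("pics/"+f,cv2.resize(im,None,fx=s,fy=s,interpolation=cv2.INTER_CUBIC))
def unproj(c,uv,z):
    K,R,t=map(np.array,(c["K"],c["R"],c["t"]))
    uv=np.atleast_2d(uv).astype(float)
    d=(np.linalg.inv(K)@np.c_[uv,np.ones(len(uv))].T).T@R
    o=-R.T@t
    return o+d*((z-o[2])/d[:,2])[:,None]
def proj(c,X):
    K,R,t=map(np.array,(c["K"],c["R"],c["t"]))
    p=(np.atleast_2d(X)@R.T+t)@K.T
    return p[:,:2]/p[:,2:]
E
python3 - <<'E'
from h import *
s=env.get_state();print(s)
a=viewer.read_camera("scene");b=viewer.read_camera("side")
save(a,"a.png",s=1.5);save(b,"b.png",s=1.5)
for n,c in(("scene",a),("side",b)):
    print(n,np.round(-np.array(c["R"]).T@c["t"],3),c["K"][0])
    for l in["base","tray_a","oiling_board","foot_1","brush","oil_can"]:
        for r in nets.outline_of(l,c): print(l,round(r["confidence"],2),r["box"])
E
```

```text
pics
{'clock': 0.0, 'joint_pos': array([ 1.14640637e+00,  3.14010831e-01,  4.49706732e-02,  1.30360802e+00,
       -2.25206462e-05,  1.43118708e+00]), 'qvel': array([ 1.20831427e-03,  4.90288788e-05, -8.53848046e-04, -1.32983646e-03,
       -9.45447317e-04, -4.55841360e-04]), 'tau': array([ 3.86990205e-04, -4.80622780e+01,  2.98535997e+01,  1.90926046e-02,
       -3.97860704e-04, -6.95449330e-06]), 'tcp_pos': array([0.16134938, 0.55135664, 0.23039955]), 'orientation': array([-2.46847675e-04,  1.41909610e-01,  9.89879187e-01, -8.92484441e-04]), 'wrist_force': array([ 0.33348033, -0.11685541,  0.21292737]), 'ft_torque': array([ 0.00911742, -0.02140795,  0.03512288]), 'grip_force': 0.0, 'finger_gap': 0.08557135218524511}
scene [-0.235 -0.778  1.156] [414.33999875   0.         253.10004577]
base 0.85 [315.8, 240.4, 364.2, 285.9]
tray_a 0.74 [267.1, 250.7, 308.6, 297.7]
tray_a 0.61 [215.6, 206.2, 254.4, 238.0]
oiling_board 0.7 [164.7, 166.4, 217.4, 207.5]
foot_1 0.65 [238.7, 244.8, 249.8, 258.2]
foot_1 0.55 [180.0, 181.0, 192.9, 191.6]
foot_1 0.5 [258.0, 241.7, 272.5, 252.3]
foot_1 0.42 [196.2, 173.1, 208.4, 184.6]
brush 0.77 [319.5, 239.8, 365.4, 267.0]
oil_can 0.85 [172.2, 133.5, 187.7, 159.6]
side [0.466 0.922 0.663] [350.4019816   0.        256.683246 ]
tray_a 0.92 [266.1, 190.3, 318.9, 216.7]
tray_a 0.67 [288.9, 150.4, 315.7, 174.0]
tray_a 0.62 [275.5, 252.9, 283.0, 269.4]
tray_a 0.54 [257.0, 237.7, 317.4, 304.3]
oiling_board 0.69 [252.4, 241.9, 321.2, 304.7]
foot_1 0.7 [288.2, 218.9, 301.7, 236.8]
foot_1 0.67 [298.1, 237.7, 307.6, 256.1]
foot_1 0.56 [296.3, 253.5, 308.6, 273.5]
foot_1 0.56 [273.1, 250.6, 284.1, 268.8]
foot_1 0.55 [308.0, 179.8, 317.6, 192.0]
foot_1 0.47 [290.1, 148.6, 313.7, 173.5]
oil_can 0.9 [229.8, 285.6, 259.9, 352.4]
```

View pics/a.png

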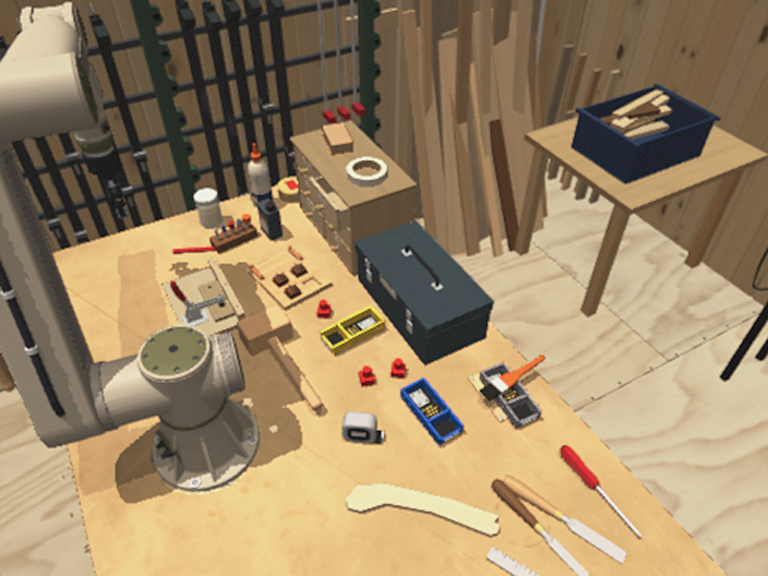

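View pics/b.png

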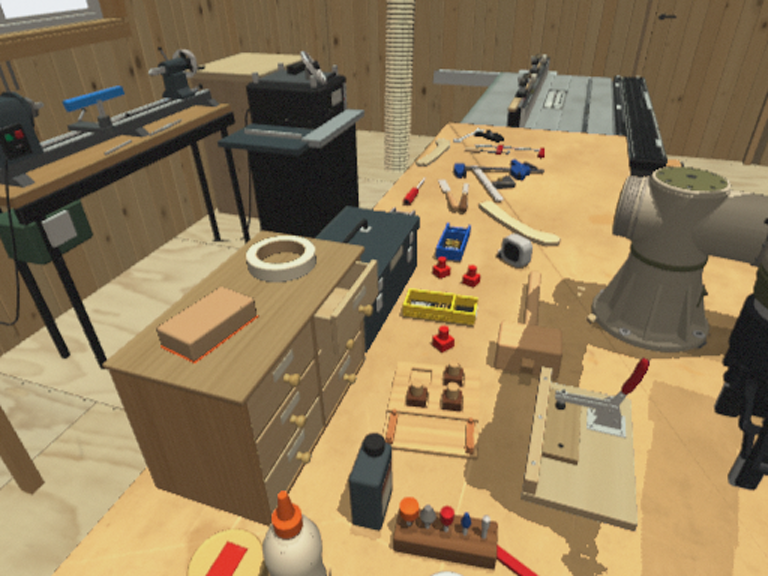

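The images show blue tray_a and yellow tray_c; there is no green tray. The base is on the far right with the brush lying across it, at about (520,385). Three dark feet stand on the oiling board, at about (290,280). The three red feet are look-alikes.

```bash
cat >> h.py <<'E'
from scipy.optimize import minimize
from scipy.spatial.transform import Rotation as Rot
def box(x0,x1,y0,y1,z0,z1): return np.array([[x,y,z] for x in(x0,x1) for y in(y0,y1) for z in(z0,z1)])/1000
TRAY=[box(-75,23,-32,32,6,36),box(-66,20,-23,23,0,6),np.r_[box(23,69,-32,32,6,34),box(74,75,-32,32,6,23)]]
BRUSH=[box(-8,8,17,93,0,12),box(-17,17,-37,17,0,12),box(-18,18,-93,-37,0,12)]
FOOT=[box(-16,16,-16,16,-22,0),np.array([[10*np.cos(a),10*np.sin(a),z] for a in np.arange(0,6.28,.4) for z in(0,22)])/1000]
BOARD=[box(-75,75,-92,99,0,14)]
S=4
def mask(c,parts,p,z):
    T=Rot.from_euler('z',p[2]).as_matrix(); m=np.zeros((384*S,512*S),np.uint8)
    for P in parts:
        uv=proj(c,P@T.T+[p[0],p[1],z])
        h=cv2.convexHull((((uv+.5)*S-.5)*16).astype(np.int32)); cv2.fillConvexPoly(m,h,1,shift=4)
    return m
def fit(views,parts,p0,z,dy=None):
    """views: list of (cam,region). returns pose(x,y,yaw), iou"""
    R=[]
    for c,r in views: R.append((c,cv2.resize(r.astype(np.uint8),None,fx=S,fy=S,interpolation=cv2.INTER_NEAREST)))
    def f(q):
        s=0
        for c,r in R:
            m=mask(c,parts,q,z); s+=(m&r).sum()/max(1,(m|r).sum())
        return -s/len(R)
    best=None
    for d in ([0] if dy is None else dy):
        q=np.array([p0[0],p0[1],p0[2]+d])
        sim=np.array([q,q+[.012,0,0],q+[0,.012,0],q+[0,0,.15]])
        o=minimize(f,q,method='Nelder-Mead',options=dict(initial_simplex=sim,xatol=1e-4,fatol=1e-5,maxiter=150))
        if best is None or o.fun<best.fun: best=o
    return best.x,-best.fun
def reg(c,label,uv=None):
    rs=nets.outline_of(label,c)
    if uv is not None: rs=[r for r in rs if r["box"][0]-4<=uv[0]<=r["box"][2]+4 and r["box"][1]-4<=uv[1]<=r["box"][3]+4]
    return rs[0]["region"] if rs else None
def rel(target,yaw_y=None):
    """tool-frame shift to target (world), and turn about tool z so the closing line points along yaw_y (mod pi)"""
    s=env.get_state();q=s["orientation"];M=Rot.from_quat(np.r_[q[1:],q[0]])
    print("tool shift",np.round(M.inv().apply(np.array(target)-s["tcp_pos"]),4),"tcp",np.round(s["tcp_pos"],4),end=" ")
    y=M.apply([0,1,0]);a=np.arctan2(y[1],y[0]);print("yaw_y",round(a,3),end=" ")
    if yaw_y is not None: print("rz",round(-((yaw_y-a+np.pi/2)%np.pi-np.pi/2),3),"j6",round(s["joint_pos"][5],3),end=" ")
    print("t",round(s["clock"],2))
E
python3 - <<'E'
from h import *
a=viewer.read_camera("scene");b=viewer.read_camera("side")
D=[0,.4,-.4,.8,-.8]
w=lambda uv,z:unproj(a,uv,z)[0][:2]
def go(n,parts,lab,ua,ub,nose,z):
    c=w(ua,.02); d=w(nose,.02)-c; p0=[*c,np.arctan2(d[1],d[0])]
    V=[(k,reg(k,lab,u)) for k,u in((a,ua),(b,ub)) if u is not None]
    V=[v for v in V if v[1] is not None]
    p,i=fit(V,parts,p0,z,D); print(n,len(V),np.round(p,4),round(i,3))
go("blue",TRAY,"tray_a",(288,274),(302,162),(296,284),0)
go("yellow",TRAY,"tray_a",(235,220),(292,204),(224,224),0)
go("base",TRAY,"base",(340,263),None,(350,273),0)
p=w((342,253),.04);q=w((355,242),.04);d=q-p
V=[(a,reg(a,"brush"))];print("brush",fit(V,BRUSH,[*p,np.arctan2(d[1],d[0])-np.pi/2],.036,D))
for ua,ub in (((186,186),(279,260)),((194,194),(302,264)),((199,180),(303,247))):
    V=[(k,reg(k,"foot_1",u)) for k,u in((a,ua),(b,ub))];V=[v for v in V if v[1] is not None]
    print("foot",len(V),w(ua,.03),fit(V,FOOT,[*w(ua,.03),0],.028,[0]))
# board corners by hand (scene px/1.5)
print("board",unproj(a,np.array([[331,284],[290,306],[248,264],[290,246]])/1.5,.014))
print("can",w((180,158),0))
E
```

```text
blue 2 [ 0.395  -0.2861 -1.7612] 0.888
yellow 2 [0.4336 0.0079 2.9627] 0.903
base 1 [ 0.5463 -0.3759 -1.7302] 0.63
brush (array([ 0.58714935, -0.36439321, -1.70242187]), np.float64(0.8227334235453315))
foot 2 [0.4090769  0.27141237] (array([0.41401014, 0.22090392, 0.06775947]), np.float64(0.33505450372920254))
foot 2 [0.40355384 0.21330461] (array([ 0.41480714,  0.22558316, -0.16834474]), np.float64(0.3906942723511672))
foot 1 [0.46842493 0.26317577] (array([0.46842493, 0.26317577, 0.        ]), np.float64(0.0))
board [[0.50578989 0.17427558 0.014     ]
 [0.37640306 0.18555471 0.014     ]
 [0.39388155 0.3941422  0.014     ]
 [0.52477776 0.37423908 0.014     ]]
can [0.51740172 0.46136787]
```

Careful with the scale: shifts go in shares of 0.8 m and turns go in shares of pi/2 rad. That gives: -0.41 m is -0.5125, -0.371 m is -0.4638.

Request:
{"name": "creep_tool", "arguments": {"segments": {"x": [-0.5125,-0.5125,-0.5125,-0.5125,-0.5125,-0.5125,-0.5125,-0.5125],"y": [-0.4638,-0.4638,-0.4638,-0.4638,-0.4638,-0.4638,-0.4638,-0.4638],"z": [-0.05,-0.05,-0.05,-0.05,-0.05,-0.05,-0.05,-0.05],"ax": [0,0,0,0,0,0,0,0],"ay": [0,0,0,0,0,0,0,0],"az": [0,0,0,0,0,0,0,0]}, "jaw": 0.085, "grip_force": 20}}

```text
clock: 2.4
tcp_pos: [0.4233, 0.125, 0.2679]
orientation: [0.001, 0.142, 0.99, 0.0]
wrist_force: [0.4, 0.3, -0.5]
finger_gap: 0.0849
grip_force: 0.0
```

```bash
python3 -c "
from h import *
rel((0.52,-0.37,0.26),-1.702)"
```

```text
tool shift [-0.2319 -0.4479  0.0078] tcp [0.4233 0.125  0.2679] yaw_y 1.286 rz -0.154 j6 0.39 t 2.4
```

Scaled: -0.448 m is -0.56, -0.232 m is -0.29, -0.15 rad is -0.0955.

Request:
{"name": "creep_tool", "arguments": {"segments": {"x": [-0.29,-0.29,-0.29,-0.29,-0.29,-0.29,-0.29,-0.29],"y": [-0.56,-0.56,-0.56,-0.56,-0.56,-0.56,-0.56,-0.56],"z": [0.01,0.01,0.01,0.01,0.01,0.01,0.01,0.01],"ax": [0,0,0,0,0,0,0,0],"ay": [0,0,0,0,0,0,0,0],"az": [-0.0955,-0.0955,-0.0955,-0.0955,-0.0955,-0.0955,-0.0955,-0.0955]}}}

```text
clock: 3.4
tcp_pos: [0.5178, -0.3622, 0.2595]
orientation: [0.0, 0.067, 0.998, -0.0]
wrist_force: [1.0, 0.3, 0.4]
finger_gap: 0.0854
grip_force: 0.0
```

```bash
python3 -c "
from h import *
c=viewer.read_camera('wrist');save(c,'w1.png',s=1.5)
print(c['K'],-c['R'].T@c['t'],c['R'])
for l in('base','brush','tray_a'):
  for r in nets.outline_of(l,c):print(l,r['confidence'],r['box'])
"
```

```text
[[270.62478309   0.         256.85412017]
 [  0.         270.62478309 193.21754572]
 [  0.           0.           1.        ]] [ 0.44106724 -0.35179446  0.4015523 ] [[ 1.34814404e-01  9.90870841e-01  2.28967691e-04]
 [ 9.44956252e-01 -1.28636946e-01  3.00849162e-01]
 [ 2.98132116e-01 -4.03424361e-02 -9.53671709e-01]]
base 0.97 [197.6, 147.7, 318.0, 223.3]
brush 0.6 [255.8, 147.8, 281.0, 273.0]
tray_a 0.93 [485.1, 33.7, 512.0, 119.8]
tray_a 0.79 [245.4, 26.9, 371.0, 95.3]
```

View pics/w1.png

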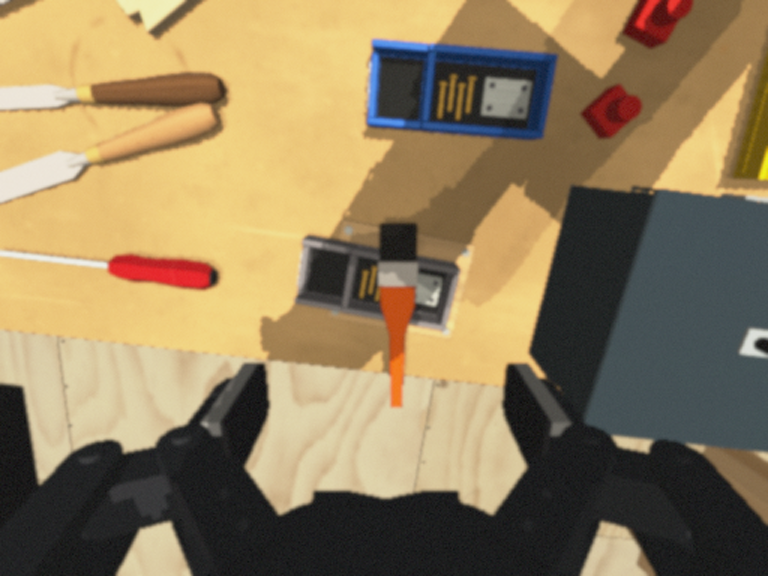

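The wrist view shows the base at px (380,285), with its nose to the left. The brush lies across it with its ferrule at (398,272), and the blue tray is at (460,90).

```bash
python3 -c "
from h import *
c=viewer.read_camera('wrist');s=viewer.read_camera('scene')
d=unproj(c,[[265,190],[264,270]],.042);v=d[1]-d[0];p0=[*d[0][:2],np.arctan2(v[1],v[0])-np.pi/2]
V=[(c,reg(c,'brush')),(s,reg(s,'brush'))]
for v in(V[:1],V[1:],V):
  p,i=fit(v,BRUSH,p0,.036,[0,.2,-.2]);print(np.round(p,4),i)
V=[(c,reg(c,'tray_a',(305,60))),(s,reg(s,'tray_a',(288,274)))]
for v in(V[:1],V[1:],V):
  print('blue',fit(v,TRAY,[.395,-.286,-1.76],0,[0]))
p,i=fit([(c,reg(c,'brush'))],BRUSH,p0,.036,[0])
g=np.array(p[:2])+.010*np.array([np.sin(p[2]),-np.cos(p[2])])
print(g);rel((*g,.10),p[2])"
```

```text
[ 0.5866 -0.3614 -1.6972] 0.824738261228654
[ 0.5875 -0.3646 -1.7123] 0.8473607233080708
[ 0.5872 -0.3628 -1.7072] 0.819953678515809
blue (array([ 0.39351472, -0.28452451, -1.78253993]), np.float64(0.9773470019608518))
blue (array([ 0.39597895, -0.28756592, -1.77886429]), np.float64(0.9580827410242391))
blue (array([ 0.39390549, -0.28560215, -1.78312364]), np.float64(0.9479540223962097))
[ 0.57623079 -0.36046148]
tool shift [-0.0579  0.0063  0.1604] tcp [ 0.5178 -0.3589  0.2604] yaw_y 1.438 rz 0.01 j6 -0.6 t 3.95
```

```bash
python3 -c "
from h import *
c=viewer.read_camera('wrist')
b=reg(c,'brush');ig=cv2.dilate(b.astype(np.uint8),np.ones((3,3)))>0
r=reg(c,'base')&~ig
# fit using base parts + ignoring brush: fill ignored with own mask
R=r
for k in range(4):
  p,i=fit([(c,R)],TRAY,[.546,-.376,-1.73] if k==0 else p,0,[0])
  m=cv2.resize(mask(c,TRAY,p,0),(512,384),interpolation=cv2.INTER_AREA)>0
  R=r|(ig&m)
print(np.round(p,4),i)
print('chest corner',unproj(c,[[535/1.5,352/1.5],[572/1.5,186/1.5]],.137))
br=np.array([.5866,-.3614]);y=-1.6972;u=np.array([-np.sin(y),np.cos(y)])
n=np.array([-np.sin(p[2]),np.cos(p[2])])
for q in(-.093,-.037,-.01,.017):
  print(q,(br+u*q-p[:2])@n)
"
```

```text
[ 0.5457 -0.3828 -1.7023] 0.20720676190005438
chest corner [[ 0.58499195 -0.25907068  0.137     ]
 [ 0.47141738 -0.23315332  0.137     ]]
-0.093 -0.05525048440093784
-0.037 0.0007487816520303204
-0.01 0.027748427784711434
0.017 0.05474807391739254
```

```bash
python3 -c "
from h import *
c=viewer.read_camera('wrist')
X=unproj(c,np.array([[305,237],[460,262],[448,330],[298,303]])/1.5,.035);print(X,X.mean(0))
for r in nets.outline_of('base',c):
  print(r['confidence'],r['box'],r['region'].sum())
  p,i=fit([(c,r['region']|reg(c,'brush'))],TRAY+[],[*X.mean(0)[:2],-1.70],0,[0]);print(p,i)
  p,i=fit([(c,r['region'])],TRAY+[],[*X.mean(0)[:2],-1.70],0,[0]);print(p,i)
"
```

```text
[[ 0.49602143 -0.43023635  0.035     ]
 [ 0.53821808 -0.29219817  0.035     ]
 [ 0.60483675 -0.3092172   0.035     ]
 [ 0.55771887 -0.44914575  0.035     ]] [ 0.54919878 -0.37019937  0.035     ]
0.89 [194.0, 146.5, 315.4, 226.1] 5372
[ 0.54303847 -0.36997212 -1.7353038 ] 0.6677317897413592
[ 0.55616453 -0.37190738 -1.94322309] 0.598296129586879
```

Scaled: 0.229 m is 0.2863, -0.047 m is -0.0588, 0.01 rad is 0.0064.

Request:
{"name": "creep_tool", "arguments": {"segments": {"x": [-0.0588,-0.0588,-0.0588,-0.0588,-0.0588,-0.0588,-0.0588],"y": [0.0071,0.0071,0.0071,0.0071,0.0071,0.0071,0.0071],"z": [0.075,0.15,0.2125,0.25,0.275,0.2863,0.2863],"ax": [0,0,0,0,0,0,0],"ay": [0,0,0,0,0,0,0],"az": [0.0064,0.0064,0.0064,0.0064,0.0064,0.0064,0.0064]}, "jaw": 0.052, "grip_force": 30}}

```text
clock: 5.12
tcp_pos: [0.5648, -0.3606, 0.0302]
orientation: [-0.0, 0.072, 0.997, 0.0]
wrist_force: [-0.8, 0.2, 0.4]
finger_gap: 0.0522
grip_force: 0.0
```

Request:
{"name": "creep_tool", "arguments": {"segments": {"x": [0,0,0,0,0,0],"y": [0,0,0,0,0,0],"z": [0,0,0,0,0,0],"ax": [0,0,0,0,0,0],"ay": [0,0,0,0,0,0],"az": [0,0,0,0,0,0]}, "jaw": 0.02, "grip_force": 30}}

```text
clock: 5.88
tcp_pos: [0.5658, -0.3612, 0.032]
orientation: [0.001, 0.072, 0.997, -0.001]
wrist_force: [0.3, 0.5, 5.3]
finger_gap: 0.0309
grip_force: 29.7
```

Scaled: -0.23 m is -0.2875, -0.22 m is -0.275.

Request:
{"name": "creep_tool", "arguments": {"segments": {"x": [0,0,0.0375,0.075,0.125,0.1625],"y": [0,0,0,0,0,0],"z": [-0.05,-0.125,-0.2,-0.275,-0.2875,-0.2875],"ax": [0,0,0,0,0,0],"ay": [0,0,0,0,0,0],"az": [0,0,0,0,0,0]}, "grip_force": 30}}

```text
clock: 6.62
tcp_pos: [0.4356, -0.3425, 0.2632]
orientation: [0.002, 0.072, 0.997, -0.002]
wrist_force: [0.3, -0.8, -0.8]
finger_gap: 0.031
grip_force: 29.8
```

```bash
python3 -c "
from h import *
rel((.42,-.05,.26));rel((.40,.27,.26),-1.66)"
```

```text
tool shift [0.0578 0.2872 0.0021] tcp [ 0.4356 -0.3425  0.2632] yaw_y 1.426 t 6.62
tool shift [0.1238 0.601  0.0008] tcp [ 0.4356 -0.3425  0.2632] yaw_y 1.426 rz -0.056 j6 -0.666 t 6.62
```

Scaled: 0.6 m is 0.75, 0.3 m is 0.375, -0.05 rad is -0.0318.

Request:
{"name": "creep_tool", "arguments": {"segments": {"x": [0.0775,0.0775,0.0775,0.0775,0.0775,0.155,0.155,0.155],"y": [0.375,0.375,0.375,0.375,0.375,0.75,0.75,0.75],"z": [0,0,0,0,0,0,0,0],"ax": [0,0,0,0,0,0,0,0],"ay": [0,0,0,0,0,0,0,0],"az": [-0.0191,-0.0191,-0.0191,-0.0191,-0.0191,-0.0318,-0.0318,-0.0318]}}}

```text
clock: 7.62
tcp_pos: [0.4069, 0.1528, 0.2609]
orientation: [0.001, 0.048, 0.999, 0.0]
wrist_force: [1.3, -0.5, -0.2]
finger_gap: 0.0306
grip_force: 29.8
```

Request:
{"name": "creep_tool", "arguments": {"segments": {"x": [0.0375,0.0513,0.0513,0.0513],"y": [0.1875,0.2625,0.2625,0.2625],"z": [0,0,0,0],"ax": [0,0,0,0],"ay": [0,0,0,0],"az": [-0.0127,-0.0127,-0.0127,-0.0127]}}}

```text
clock: 8.12
tcp_pos: [0.3854, 0.3669, 0.2603]
orientation: [0.0, 0.036, 0.999, 0.0]
wrist_force: [0.6, -0.5, -0.0]
finger_gap: 0.0306
grip_force: 29.8
```

```bash
python3 -c "
from h import *
c=viewer.read_camera('wrist');save(c,'w2.png',s=1.5)
for l in('oiling_board','foot_1'):
  for r in nets.outline_of(l,c):print(l,r['confidence'],r['box'])
rel((.4,.27,.26))"
```

```text
oiling_board 0.58 [137.1, 153.7, 220.4, 247.1]
oiling_board 0.3 [190.7, 213.3, 212.8, 241.8]
foot_1 0.75 [189.4, 173.4, 212.7, 200.1]
foot_1 0.74 [190.0, 212.7, 215.2, 238.7]
foot_1 0.71 [147.4, 176.3, 171.9, 201.6]
foot_1 0.7 [77.1, 187.3, 110.2, 216.4]
foot_1 0.36 [136.2, 153.1, 220.7, 245.9]
tool shift [-0.021  -0.0936  0.0001] tcp [0.3858 0.3649 0.2601] yaw_y 1.499 t 8.28
```

View pics/w2.png

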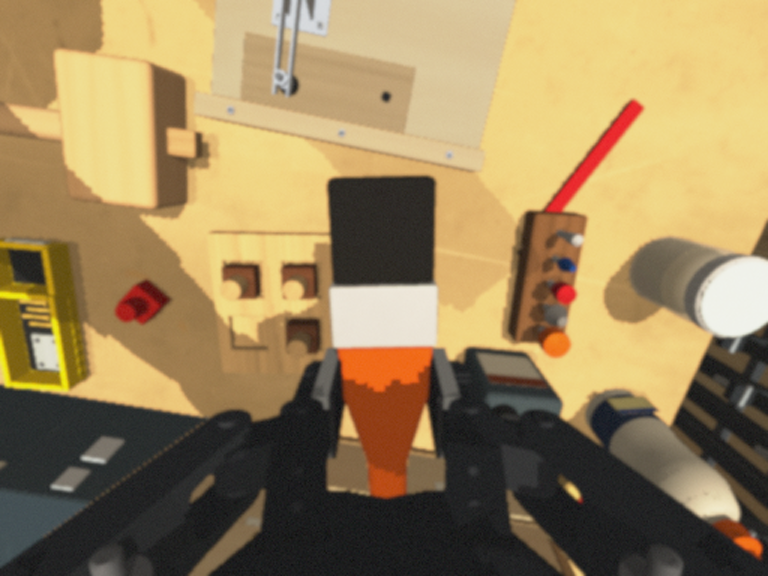

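```bash
python3 -c "
from h import *
R=np.array([[ 1.34814404e-01,9.90870841e-01,2.28967691e-04],[9.44956252e-01,-1.28636946e-01,3.00849162e-01],[2.98132116e-01,-4.03424361e-02,-9.53671709e-01]])
K=np.array([[270.62,0,256.85],[0,270.62,193.22],[0,0,1]]);C=np.array([ 0.44106724,-0.35179446,0.4015523])
c=dict(K=K,R=R,t=-R@C)
X=unproj(c,np.array([[398,222],[398,260],[398,287],[397,407]])/1.5,.045);print(X)
w=viewer.read_camera('wrist')
for z in(.26,.27,.28,.29):print(z,unproj(w,np.array([[382,180],[384,284],[387,347],[329,286],[440,286]])/1.5,z)[:,:2].ravel().round(3))
Y=unproj(w,np.array([[208,232],[215,375]])/1.5,.014);print('board',Y)
for ang in [0]:
  u=Y[1]-Y[0];print(np.linalg.norm(u),np.arctan2(u[1],u[0]))
s=env.get_state();print(s['tcp_pos'],s['finger_gap'])
"
```

```text
[[ 0.49237221 -0.34745657  0.045     ]
 [ 0.52617652 -0.35173157  0.045     ]
 [ 0.55140601 -0.35492217  0.045     ]
 [ 0.6774935  -0.37188894  0.045     ]]
0.26 [0.314 0.369 0.351 0.367 0.376 0.366 0.35  0.347 0.353 0.387]
0.27 [0.314 0.369 0.348 0.367 0.372 0.367 0.347 0.348 0.35  0.386]
0.28 [0.314 0.369 0.345 0.367 0.367 0.367 0.344 0.35  0.347 0.385]
0.29 [0.313 0.369 0.342 0.368 0.362 0.367 0.342 0.352 0.344 0.384]
board [[0.36014765 0.19614293 0.014     ]
 [0.51284426 0.17238199 0.014     ]]
0.1545342548384123 -0.15437078028331366
[0.38593773 0.36386421 0.26024652] 0.030706268547090035
```

The board and its feet show at px (210–330, 232–375). The held brush hides the rest, so I'll shift sideways to see it.

Scaled: -0.15 m is -0.1875, -0.12 m is -0.15.

Request:
{"name": "creep_tool", "arguments": {"segments": {"x": [0.0125,0.0125,0.0125,0.0125,0.0125],"y": [-0.075,-0.15,-0.1875,-0.1875,-0.1875],"z": [0,0,0,0,0],"ax": [0,0,0,0,0],"ay": [0,0,0,0,0],"az": [0,0,0,0,0]}}}

```text
clock: 8.95
tcp_pos: [0.3654, 0.2146, 0.2609]
orientation: [0.001, 0.038, 0.999, 0.0]
wrist_force: [0.2, 0.1, -0.9]
finger_gap: 0.031
grip_force: 29.9
```

```bash
python3 -c "
from h import *
c=viewer.read_camera('wrist');save(c,'w3.png',s=1.5)
np.savez('w3.npz',**{k:c[k] for k in('K','R','t')})
for l in('oiling_board','foot_1','oil_can'):
  for r in nets.outline_of(l,c):print(l,r['confidence'],r['box'])
rel((.4,.27,.26))"
```

```text
oiling_board 0.6 [287.2, 158.3, 374.6, 252.5]
foot_1 0.84 [290.6, 217.4, 314.0, 244.2]
foot_1 0.74 [185.3, 193.3, 211.4, 221.0]
foot_1 0.7 [9.0, 158.6, 53.7, 190.7]
foot_1 0.69 [292.7, 179.8, 316.7, 205.6]
foot_1 0.57 [4.6, 207.1, 46.4, 237.7]
oil_can 0.82 [399.7, 237.8, 489.3, 296.0]
tool shift [-0.0307  0.0568  0.0004] tcp [0.3652 0.2156 0.2604] yaw_y 1.497 t 9.15
```

View pics/w3.png

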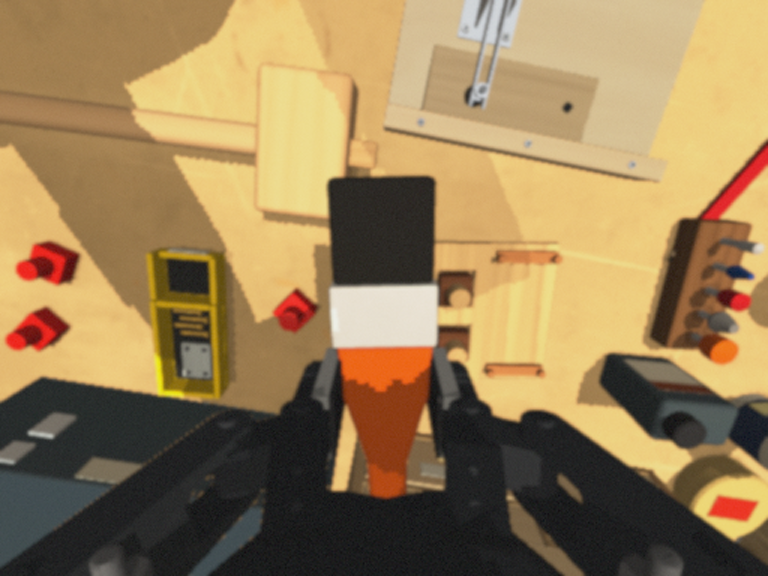

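Bars of the rest show at px (528,257) and (514,370), the +y feet at (457,295) and (455,345), and the yellow tray at (190,325).

```bash
python3 -c "
from h import *
c=dict(np.load('w3.npz'))
X=unproj(c,np.array([[528,257],[514,370],[499,255],[557,257],[489,369],[541,369]])/1.5,.018);print(X)
m=X[:2].mean(0);d=X[1]-X[0];print('rest',m,np.linalg.norm(d),'yaw',np.arctan2(d[1],d[0]),np.linalg.norm(X[3]-X[2]),np.linalg.norm(X[5]-X[4]))
w=viewer.read_camera('wrist')
r=reg(w,'tray_a',(127,217));print('yellow',fit([(w,r)],TRAY,[.4336,.008,2.96],0,[0]))
for uv in((457,290),(455,339)): print(unproj(w,np.array(uv)/1.5,.05))
"
```

```text
[[0.38677377 0.35209165 0.018     ]
 [0.5088355  0.34081705 0.018     ]
 [0.38262076 0.32402851 0.018     ]
 [0.38893987 0.38014427 0.018     ]
 [0.50559605 0.31437077 0.018     ]
 [0.50985788 0.36933755 0.018     ]]
rest [0.44780464 0.34645435 0.018     ] 0.12258132913166296 yaw -0.09210662577278356 0.056470432392632004 0.055131746439654676
yellow (array([0.43067836, 0.01138528, 2.98481189]), np.float64(0.9553413242427575))
[[0.40369293 0.27841857 0.05      ]]
[[0.45223269 0.27550729 0.05      ]]
```

Scaled: 0.1371 m is 0.1714, -0.0514 m is -0.0643, 0.018 rad is 0.0115.

Request:
{"name": "creep_tool", "arguments": {"segments": {"x": [-0.025,-0.05,-0.0643,-0.0643,-0.0643],"y": [0.075,0.1375,0.1714,0.1714,0.1714],"z": [0,0,0,0,0],"ax": [0,0,0,0,0],"ay": [0,0,0,0,0],"az": [0.0115,0.0115,0.0115,0.0115,0.0115]}}}

```text
clock: 9.88
tcp_pos: [0.426, 0.3479, 0.26]
orientation: [-0.001, 0.046, 0.999, -0.0]
wrist_force: [-0.1, -0.6, -0.2]
finger_gap: 0.0313
grip_force: 22.1
```

```bash
python3 -c "
from h import *
s=viewer.read_camera('scene')
print(unproj(s,np.array([[355,266],[298,210]])/1.5,0),unproj(s,np.array([[293,137],[352,192],[345,205]])/1.5,.245))
for r in nets.outline_of('brush',s):print(r['box'],fit([(s,r['region'])],BRUSH,[.448,.3465,-1.66],.265,[0]))
rel((.4266,.3485,.022),1.479)"
```

```text
[[0.61036001 0.19443586 0.        ]
 [0.6584198  0.50682353 0.        ]] [[0.67293652 0.51153049 0.245     ]
 [0.61353547 0.1988899  0.245     ]
 [0.56450318 0.17041924 0.245     ]]
[150.3, 117.7, 199.1, 135.6] (array([ 0.45306722,  0.34107754, -1.62199019]), np.float64(0.4719846395531506))
tool shift [-0.0005  0.0012  0.2386] tcp [0.4261 0.3474 0.2606] yaw_y 1.478 rz -0.001 j6 0.631 t 9.97
```

Scaled: 0.23 m is 0.2875, 0.225 m is 0.2813.

Request:
{"name": "creep_tool", "arguments": {"segments": {"x": [0,0,0,0,0,0,0],"y": [0.0013,0.0013,0.0013,0.0013,0.0013,0.0013,0.0013],"z": [0.075,0.15,0.2188,0.2625,0.2813,0.2875,0.2875],"ax": [0,0,0,0,0,0,0],"ay": [0,0,0,0,0,0,0],"az": [0,0,0,0,0,0,0]}, "grip_force": 40}}

```text
clock: 10.85
tcp_pos: [0.4276, 0.3494, 0.0318]
orientation: [0.001, 0.047, 0.999, 0.001]
wrist_force: [0.8, -0.3, -0.1]
finger_gap: 0.0303
grip_force: 39.4
```

```bash
python3 -c "
from h import *
c=viewer.read_camera('wrist');save(c,'w4.png',s=1.5)"
```

```text
(no output)
```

View pics/w4.png

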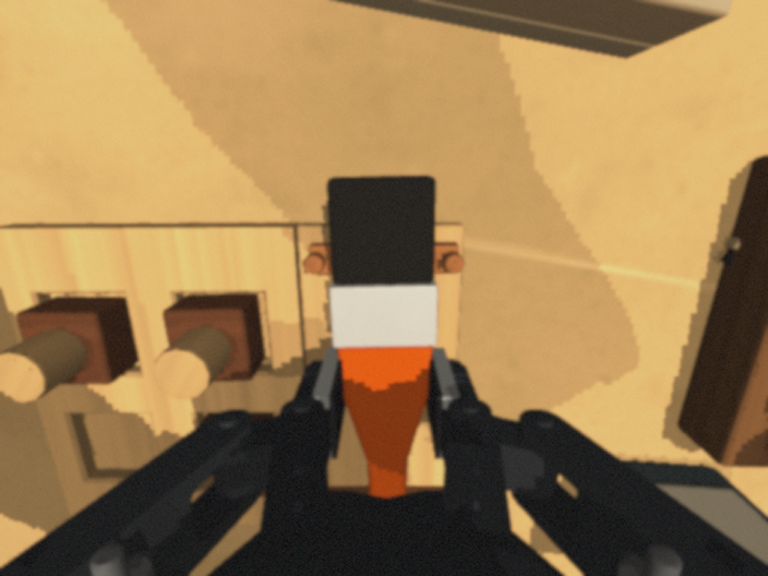

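The brush is centred between the near pegs (316 and 452, brush at 383). I'll lower it.

Scaled: 0.017 m is 0.0213, 0.015 m is 0.0188.

Request:
{"name": "creep_tool", "arguments": {"segments": {"x": [0,0,0,0,0],"y": [0,0,0,0,0],"z": [0.0075,0.0138,0.0188,0.0213,0.0213],"ax": [0,0,0,0,0],"ay": [0,0,0,0,0],"az": [0,0,0,0,0]}}}

```text
clock: 11.52
tcp_pos: [0.4265, 0.3489, 0.0132]
orientation: [-0.0, 0.046, 0.999, -0.0]
wrist_force: [0.2, -0.1, -1.2]
finger_gap: 0.0304
grip_force: 39.4
```

Request:
{"name": "creep_tool", "arguments": {"segments": {"x": [0,0,0],"y": [0,0,0],"z": [0,0,0],"ax": [0,0,0],"ay": [0,0,0],"az": [0,0,0]}, "jaw": 0.048}}

```text
clock: 11.9
tcp_pos: [0.4268, 0.3491, 0.0137]
orientation: [0.0, 0.046, 0.999, 0.0]
wrist_force: [-0.3, -0.7, -0.8]
finger_gap: 0.0482
grip_force: 0.0
```

Request:
{"name": "creep_tool", "arguments": {"segments": {"x": [0,0,0,0,0.0375,0.0625,0.0625],"y": [0,0,0,0,0,0,0],"z": [-0.025,-0.075,-0.15,-0.225,-0.275,-0.2875,-0.2875],"ax": [0,0,0,0,0,0,0],"ay": [0,0,0,0,0,0,0],"az": [0,0,0,0,0,0,0]}}}

```text
clock: 12.78
tcp_pos: [0.3758, 0.3539, 0.2439]
orientation: [0.0, 0.046, 0.999, 0.0]
wrist_force: [0.2, 0.2, 0.1]
finger_gap: 0.0479
grip_force: 0.0
```

```bash
python3 -c "
from h import *
c=viewer.read_camera('wrist');save(c,'w5.png',s=1.5)
np.savez('w5.npz',**c)
for r in nets.outline_of('brush',c):print(r['confidence'],r['box'],fit([(c,r['region'])],BRUSH,[.448,.3465,-1.66],.016,[0]))
for l in('foot_1','oiling_board'):
  for r in nets.outline_of(l,c):print(l,r['confidence'],r['box'],fit([(c,r['region'])],FOOT if l=='foot_1' else BOARD,[*unproj(c,[(r['box'][0]+r['box'][2])/2,(r['box'][1]+r['box'][3])/2],.03)[0][:2],-.092],.028 if l=='foot_1' else 0,[0]))
rel((.4266,.3485,.022))"
```

```text
0.57 [243.3, 152.8, 268.7, 274.9] (array([ 0.44685081,  0.34686894, -1.64944297]), np.float64(0.8137471726564464))
foot_1 0.89 [154.7, 186.4, 183.7, 214.1] (array([ 0.40992377,  0.22255864, -0.09001378]), np.float64(0.9056100499053519))
foot_1 0.66 [196.4, 185.1, 223.2, 211.1] (array([ 0.41375566,  0.27964964, -0.13198275]), np.float64(0.9153867897861113))
foot_1 0.66 [83.1, 197.7, 120.3, 228.2] (array([0.42388789, 0.12074988, 0.61037067]), np.float64(0.8867002714230322))
foot_1 0.62 [199.0, 225.7, 221.4, 247.9] (array([ 0.4726171 ,  0.27534064, -0.15692472]), np.float64(0.5062252678312904))
foot_1 0.29 [142.1, 161.6, 280.1, 260.1] (array([0.42717673, 0.31424303, 0.06517405]), np.float64(0.07597181075500493))
tool shift [-0.0504  0.0004  0.2197] tcp [0.3768 0.3532 0.2418] yaw_y 1.478 t 12.97
```

View pics/w5.png

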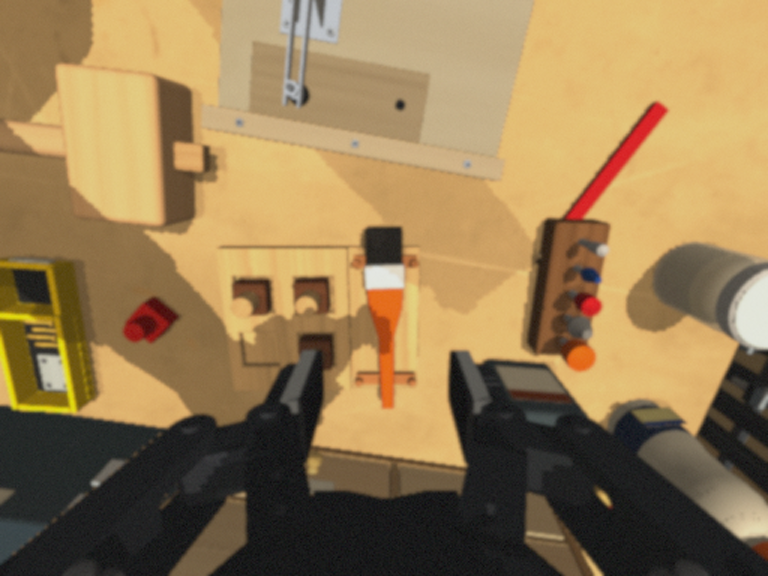

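The brush lies on both bars between the pegs (bars at rows 260 and 378). Next is the yellow tray.

Careful with the scale: shifts go in shares of 0.8 m and turns go in shares of pi/2 rad. That gives: -0.33 m is -0.4125, -0.3 m is -0.375, 0.06 rad is 0.0382.

Request:
{"name": "creep_tool", "arguments": {"segments": {"x": [0,0,0,0,0,-0.0125,-0.0125,-0.0125],"y": [-0.075,-0.15,-0.225,-0.3,-0.375,-0.4125,-0.4125,-0.4125],"z": [-0.0125,-0.0125,-0.0125,-0.0125,-0.0125,-0.0125,-0.0125,-0.0125],"ax": [0,0,0,0,0,0,0,0],"ay": [0,0,0,0,0,0,0,0],"az": [0,0,0,0,0.0382,0.0382,0.0382,0.0382]}, "jaw": 0.085}}

```text
clock: 13.98
tcp_pos: [0.356, 0.0241, 0.2528]
orientation: [-0.001, 0.077, 0.997, 0.0]
wrist_force: [0.2, 0.2, 0.1]
finger_gap: 0.085
grip_force: 0.0
```

```bash
python3 -c "
from h import *
c=viewer.read_camera('wrist');s=viewer.read_camera('scene')
r=nets.outline_of('tray_a',c)
for q in r:print(q['confidence'],q['box'])
q=proj(c,[.431,.011,.03])[0]
p,i=fit([(c,reg(c,'tray_a',q))],TRAY,[.431,.011,2.985],0,[0]);print(p,i)
print(fit([(s,reg(s,'tray_a',(235,220)))],TRAY,[.431,.011,2.985],0,[0]))
rel((*p[:2],.022),p[2]-np.pi/2)"
```

```text
0.92 [0.2, 199.8, 112.2, 252.0]
0.56 [232.7, 164.3, 282.4, 265.4]
[0.4308508  0.0109566  2.98149706] 0.9792769440654843
(array([0.43566325, 0.00808107, 2.99698411]), np.float64(0.9051196211317057))
tool shift [-0.076  -0.0026  0.2313] tcp [0.3562 0.0249 0.2533] yaw_y 1.42 rz 0.009 j6 -0.006 t 14.22
```

Scaled: 0.244 m is 0.305, 0.22 m is 0.275, 0.009 rad is 0.0057.

Request:
{"name": "creep_tool", "arguments": {"segments": {"x": [-0.0625,-0.095,-0.095,-0.095,-0.095,-0.095,-0.095],"y": [-0.0033,-0.0033,-0.0033,-0.0033,-0.0033,-0.0033,-0.0033],"z": [0.025,0.0875,0.1625,0.225,0.275,0.3,0.305],"ax": [0,0,0,0,0,0,0],"ay": [0,0,0,0,0,0,0],"az": [0.0057,0.0057,0.0057,0.0057,0.0057,0.0057,0.0057]}, "jaw": 0.085}}

```text
clock: 15.1
tcp_pos: [0.4297, 0.0108, 0.0082]
orientation: [-0.002, 0.08, 0.997, 0.0]
wrist_force: [1.2, -0.2, 0.4]
finger_gap: 0.085
grip_force: 0.0
```

Request:
{"name": "creep_tool", "arguments": {"segments": {"x": [0,0,0,0],"y": [0,0,0,0],"z": [0,0,0,0],"ax": [0,0,0,0],"ay": [0,0,0,0],"az": [0,0,0,0]}, "jaw": 0.05, "grip_force": 60}}

```text
clock: 15.6
tcp_pos: [0.432, 0.0102, 0.0107]
orientation: [0.001, 0.081, 0.997, 0.0]
wrist_force: [-1.0, 1.7, 6.1]
finger_gap: 0.0632
grip_force: 67.5
```

Scaled: -0.25 m is -0.3125, -0.21 m is -0.2625.

Request:
{"name": "creep_tool", "arguments": {"segments": {"x": [0,0,0,-0.025,-0.0563,-0.0875,-0.1063,-0.1063],"y": [0,0,0,-0.0625,-0.1313,-0.2,-0.2613,-0.2613],"z": [-0.0625,-0.1375,-0.2125,-0.2625,-0.3,-0.3125,-0.3125,-0.3125],"ax": [0,0,0,0,0,0,0,0],"ay": [0,0,0,0,0,0,0,0],"az": [0,0,0,0,0,0,0,0]}}}

```text
clock: 16.6
tcp_pos: [0.4815, -0.2142, 0.2589]
orientation: [0.0, 0.084, 0.996, -0.001]
wrist_force: [-0.6, 0.9, -3.6]
finger_gap: 0.0628
grip_force: 69.8
```

```bash
python3 -c "
from h import *
c=viewer.read_camera('wrist');s=viewer.read_camera('scene');save(c,'w6.png',s=1.5)
np.savez('w6.npz',**c)
for k in(c,s):
  for r in nets.outline_of('base',k):print(r['confidence'],r['box'],fit([(k,r['region'])],TRAY,[.549,-.37,-1.88],0,[0]))
rel((.55,-.37,.2))"
```

```text
0.83 [106.7, 186.4, 190.6, 248.2] (array([ 0.53676249, -0.39104768, -1.62619241]), np.float64(0.6905383475622663))
0.56 [313.4, 241.4, 363.7, 285.7] (array([ 0.54527478, -0.37646113, -1.72440916]), np.float64(0.8180179224773317))
0.18 [179.9, 182.8, 192.8, 192.0] (array([ 0.549, -0.37 , -1.88 ]), np.float64(0.0))
tool shift [-0.0944 -0.1478  0.0589] tcp [ 0.4806 -0.209   0.2591] yaw_y 1.41 t 16.8
```

View pics/w6.png

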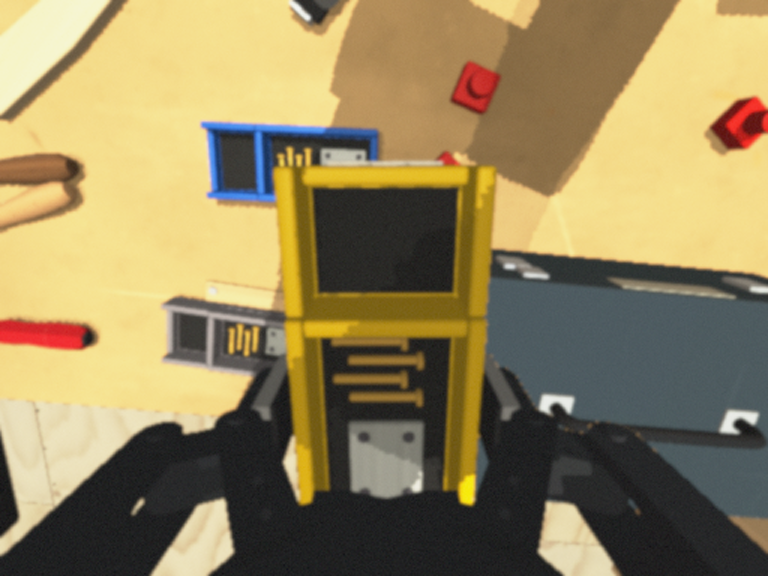

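The yellow tray is held centred, but it hides the base's back end, so I'll shift by 8 cm.

Scaled: 0.085 m is 0.1063, 0.05 m is 0.0625.

Request:
{"name": "creep_tool", "arguments": {"segments": {"x": [-0.0125,-0.025,-0.025,-0.025],"y": [0.0625,0.1063,0.1063,0.1063],"z": [0,0,0,0],"ax": [0,0,0,0],"ay": [0,0,0,0],"az": [0,0,0,0]}}}

```text
clock: 17.3
tcp_pos: [0.5143, -0.1283, 0.2596]
orientation: [-0.0, 0.08, 0.997, -0.0]
wrist_force: [0.6, -0.3, -3.7]
finger_gap: 0.0625
grip_force: 69.8
```

```bash
python3 -c "
from h import *
c=viewer.read_camera('wrist');save(c,'w7.png',box=(20,130,220,280),s=4)
np.savez('w7.npz',**c)
for k in(c,):
  for r in nets.outline_of('base',k):print(r['confidence'],r['box'],fit([(k,r['region'])],TRAY,[.549,-.37,-1.88],0,[0]))
  for r in nets.outline_of('tray_a',k):print(r['confidence'],r['box'])
rel((.55,-.37,.2))"
```

```text
0.85 [42.4, 177.0, 164.4, 246.8] (array([ 0.55161123, -0.36907503, -1.87901405]), np.float64(0.7630040744830737))
0.96 [63.2, 67.2, 185.4, 127.3]
0.88 [182.2, 106.9, 333.8, 335.3]
tool shift [-0.0741 -0.2314  0.0596] tcp [ 0.5143 -0.1296  0.2596] yaw_y 1.408 t 17.45
```

View pics/w7.png

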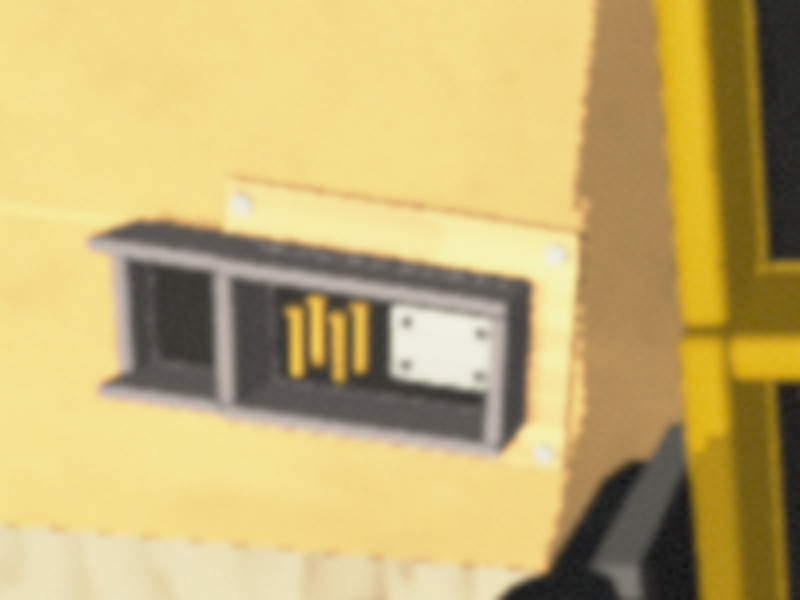

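```bash
cat >> h.py <<'E'
from scipy.optimize import least_squares
def fitpts(c,P,uv,p0,z=0):
    P=np.array(P)/1000.;uv=np.array(uv,float)
    def f(q): return (proj(c,P@Rot.from_euler('z',q[2]).as_matrix().T+[q[0],q[1],z])-uv).ravel()
    o=least_squares(f,p0,loss='soft_l1');return o.x,f(o.x).reshape(-1,2)
E
python3 -c "
from h import *
c=dict(np.load('w7.npz'))
P=[(-75,32,36),(-75,-32,36),(26,29,36),(26,-29,36),(-69,26,36)]
uv=np.array([(500,451),(509,297),(226,405),(229,268),(484,442)])/4-.375+[20,130]
p,r=fitpts(c,P,uv,[.5516,-.369,-1.88]);print(p,r.round(2))
q=proj(c,(np.array([(75,32,34),(75,-32,34),(75,32,23),(75,-32,23)])/1000)@Rot.from_euler('z',p[2]).as_matrix().T+[p[0],p[1],0]);print((q-[20,130])*4)
# held tray and plywood board check
print('board c',unproj(c,np.array([[240,204],[557,254],[543,453]])/4+[20,130],.006))
for zz in(.249,):
  rr=reg(c,'tray_a',(256,220));s=env.get_state()['tcp_pos'];print(s,fit([(c,rr)],TRAY,[s[0],s[1],2.98],zz,[0]))
"
```

```text
[ 0.54860037 -0.37387568 -1.90241436] [[ 0.21  1.28]
 [ 0.12  0.31]
 [ 0.22  0.53]
 [-1.6  -1.94]
 [ 0.37 -0.63]]
[[ 94.33813752 389.93016633]
 [ 83.10388305 226.48342953]
 [116.069472   377.76463966]
 [106.18148155 218.09610688]]
board c [[ 0.4992303  -0.39659605  0.006     ]
 [ 0.53750381 -0.28362062  0.006     ]
 [ 0.61895482 -0.31182504  0.006     ]]
[ 0.51429598 -0.12983793  0.25953495] (array([ 0.5116417 , -0.12804279,  2.98350405]), np.float64(0.8188573287152214))
```

```bash
python3 -c "
from h import *
c=dict(np.load('w7.npz'))
P=[(-75,32,36),(-75,-32,36),(26,29,36),(26,-29,36),(-69,26,36),(75,32,34),(75,-32,34)]
uv=np.array([(500,451),(509,297),(226,405),(229,268),(484,442),(100,391),(92,240)])/4-.375+[20,130]
p,r=fitpts(c,P,uv,[.5516,-.369,-1.88]);print(p,r.round(2))
t=p[:2]-.046*np.array([np.cos(-1.9),np.sin(-1.9)]);print(t)
rel((.46,-.28,.26),1.24-np.pi/2);rel((*t,.26),1.24-np.pi/2)
"
```

```text
[ 0.54926454 -0.3735138  -1.89735397] [[ 0.68  1.43]
 [ 0.4   0.44]
 [ 0.72  0.99]
 [-1.29 -1.46]
 [ 0.83 -0.47]
 [-0.5   0.72]
 [-1.52 -2.36]]
[ 0.56413586 -0.329984  ]
tool shift [ 0.0293 -0.157  -0.0005] tcp [ 0.5143 -0.1298  0.2595] yaw_y 1.408 rz -1.403 j6 -0.236 t 17.5
tool shift [-0.0816 -0.1894 -0.0005] tcp [ 0.5143 -0.1298  0.2595] yaw_y 1.408 rz -1.403 j6 -0.236 t 17.5
```

```bash
python3 -c "
from h import *
CH=[box(-98,98,-174,174,0,137)]
s=viewer.read_camera('scene');c=viewer.read_camera('wrist')
from h import proj
for k in(s,c):
  for r in nets.outline_of('tool_chest',k)[:1]:
    print(r['confidence'],r['box'])
    p,i=fit([(k,r['region'])],CH,[.60,-.06,-.2],0,[0,.15,-.15]);print(p,i)
    R=Rot.from_euler('z',p[2]).as_matrix()[:2,:2];print((np.array([[-.098,-.174],[.098,-.174],[-.098,.174]])@R.T+p[:2]).round(3))
print(unproj(s,np.array([[430,357],[490,326]])/1.5,0),unproj(s,np.array([[423,318],[493,301]])/1.5,.137))
"
```

```text
0.68 [190.5, 188.0, 199.1, 199.8]
[ 0.6  -0.06 -0.2 ] 0.0
[[ 0.469 -0.211]
 [ 0.661 -0.25 ]
 [ 0.539  0.13 ]]
[[ 0.51898428 -0.17233798  0.        ]
 [ 0.70195777 -0.20917517  0.        ]] [[ 0.50192942 -0.15626293  0.137     ]
 [ 0.65754419 -0.23206082  0.137     ]]
```

Scaled: -0.1894 m is -0.2368, -0.17 m is -0.2125, 1.44 rad is 0.9167.

Request:
{"name": "creep_tool", "arguments": {"segments": {"x": [-0.0125,-0.025,-0.0375,-0.05,-0.0625,-0.075,-0.0875,-0.102],"y": [-0.025,-0.05,-0.0875,-0.125,-0.1625,-0.1875,-0.2125,-0.2368],"z": [0,0,0,0,0,0,0,0],"ax": [0,0,0,0,0,0,0,0],"ay": [0,0,0,0,0,0,0,0],"az": [0.1146,0.2292,0.3438,0.4584,0.573,0.6875,0.8021,0.9167]}}}

```text
clock: 18.7
tcp_pos: [0.5646, -0.3306, 0.2592]
orientation: [-0.0, 0.72, 0.694, 0.0]
wrist_force: [-0.1, -0.2, -4.1]
finger_gap: 0.0628
grip_force: 69.8
```

Request:
{"name": "creep_tool", "arguments": {"segments": {"x": [0,0,0,0],"y": [0,0,0,0],"z": [0,0,0,0],"ax": [0,0,0,0],"ay": [0,0,0,0],"az": [0.1146,0.1897,0.1897,0.1897]}}}

```text
clock: 19.2
tcp_pos: [0.5646, -0.3295, 0.2594]
orientation: [-0.0, 0.813, 0.582, 0.0]
wrist_force: [-0.1, -0.1, -3.7]
finger_gap: 0.0625
grip_force: 69.8
```

```bash
python3 -c "
from h import *
c=viewer.read_camera('wrist');save(c,'w8.png',s=1.5);np.savez('w8.npz',**c)
rel((.5641,-.33,.10),1.243-np.pi/2)"
```

```text
tool shift [-0.0007 -0.0003  0.1594] tcp [ 0.5646 -0.3295  0.2594] yaw_y -0.328 rz 0.0 j6 1.247 t 19.25
```

View pics/w8.png

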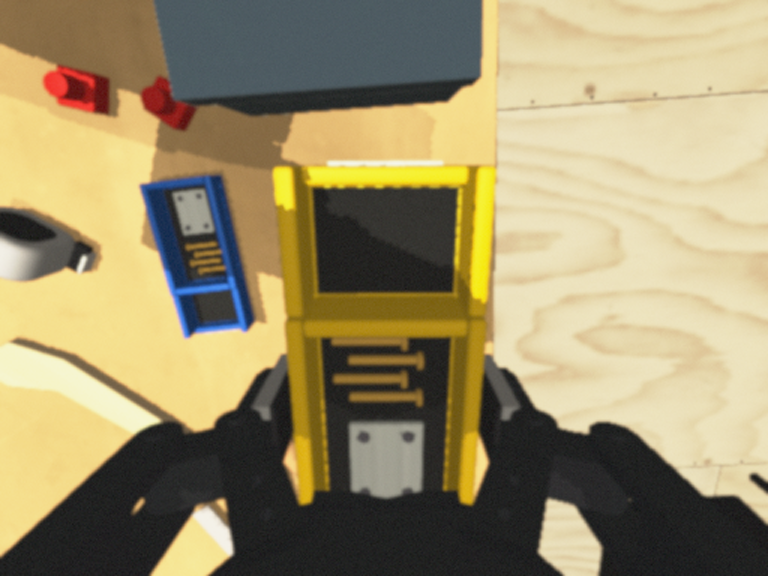

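Scaled: 0.206 m is 0.2575, 0.2 m is 0.25.

Request:
{"name": "creep_tool", "arguments": {"segments": {"x": [0,0,0,0,0,0,0],"y": [0,0,0,0,0,0,0],"z": [0.0625,0.125,0.1875,0.225,0.25,0.2575,0.2575],"ax": [0,0,0,0,0,0,0],"ay": [0,0,0,0,0,0,0],"az": [0,0,0,0,0,0,0]}}}

```text
clock: 20.12
tcp_pos: [0.5648, -0.3294, 0.0537]
orientation: [0.0, 0.813, 0.582, 0.0]
wrist_force: [0.3, 0.1, -3.2]
finger_gap: 0.0628
grip_force: 69.6
```

Request:
{"name": "creep_tool", "arguments": {"segments": {"x": [0,0,0,0],"y": [0,0,0,0],"z": [0.0038,0.0075,0.01,0.01],"ax": [0,0,0,0],"ay": [0,0,0,0],"az": [0,0,0,0]}}}

```text
clock: 20.62
tcp_pos: [0.565, -0.3297, 0.0465]
orientation: [0.001, 0.813, 0.582, 0.0]
wrist_force: [-1.3, -0.1, 3.1]
finger_gap: 0.0628
grip_force: 70.7
```

Scaled: 0.003 m is 0.0038, 0.002 m is 0.0025.

Request:
{"name": "creep_tool", "arguments": {"segments": {"x": [0,-0.0013,-0.0013,-0.0013],"y": [0.0025,0.0038,0.0038,0.0038],"z": [-0.0013,0,0.0013,0.0013],"ax": [0,0,0,0],"ay": [0,0,0,0],"az": [0,0,0,0]}}}

```text
clock: 21.12
tcp_pos: [0.5672, -0.3312, 0.0437]
orientation: [-0.0, 0.813, 0.582, -0.0]
wrist_force: [-0.4, 0.2, -3.9]
finger_gap: 0.0626
grip_force: 69.8
```

Request:
{"name": "creep_tool", "arguments": {"segments": {"x": [-0.0013,-0.0038,-0.0038],"y": [0,0,0],"z": [0,0,0],"ax": [0,0,0],"ay": [0,0,0],"az": [0,0,0]}}}

```text
clock: 21.5
tcp_pos: [0.5662, -0.3344, 0.0443]
orientation: [-0.0, 0.813, 0.582, 0.0]
wrist_force: [0.4, -0.1, -3.5]
finger_gap: 0.0629
grip_force: 69.8
```

Scaled: 0.006 m is 0.0075, 0.003 m is 0.0038.

Request:
{"name": "creep_tool", "arguments": {"segments": {"x": [0.0025,0.0025,0.0025,0.0025,0.0025],"y": [0,0,0,0,0],"z": [0.0013,0.0038,0.0063,0.0075,0.0075],"ax": [0,0,0,0,0],"ay": [0,0,0,0,0],"az": [0,0,0,0,0]}}}

```text
clock: 22.12
tcp_pos: [0.567, -0.3321, 0.0408]
orientation: [0.001, 0.813, 0.582, 0.0]
wrist_force: [-3.3, 2.2, 9.2]
finger_gap: 0.063
grip_force: 71.4
```

Scaled: -0.002 m is -0.0025.

Request:
{"name": "creep_tool", "arguments": {"segments": {"x": [0,0,0,0],"y": [0,0,0,0],"z": [-0.0025,-0.0025,-0.0025,-0.0025],"ax": [0,0,0,0],"ay": [0,0,0,0],"az": [0,0,0,0]}, "jaw": 0.085}}

```text
clock: 22.62
tcp_pos: [0.5669, -0.3322, 0.0403]
orientation: [-0.0, 0.813, 0.582, 0.0]
wrist_force: [1.2, -0.7, 0.1]
finger_gap: 0.0848
grip_force: 0.0
```

Request:
{"name": "creep_tool", "arguments": {"segments": {"x": [0,0,0,-0.0625,-0.1,-0.1],"y": [0,0,0,0,0,0],"z": [-0.0375,-0.1125,-0.1875,-0.25,-0.275,-0.275],"ax": [0,0,0,0,0,0],"ay": [0,0,0,0,0,0],"az": [0,0,0,0,0,0]}}}

```text
clock: 23.38
tcp_pos: [0.5409, -0.4113, 0.2629]
orientation: [0.003, 0.814, 0.58, 0.0]
wrist_force: [1.1, 0.9, -0.4]
finger_gap: 0.085
grip_force: 0.0
```

```bash
python3 -c "
from h import *
c=viewer.read_camera('wrist');save(c,'w9.png',s=1.5);np.savez('w9.npz',**c)
for r in nets.outline_of('tray_a',c):print(r['confidence'],r['box'])
q=proj(c,[.567,-.332,.06])[0]
r=reg(c,'tray_a',q);print(fit([(c,r)],TRAY,[.567,-.332,1.243],.03,[0]))
rel((.5641,-.33,.10),1.243-np.pi/2)"
```

```text
0.9 [225.4, 31.5, 286.9, 162.5]
0.59 [74.9, 46.5, 160.6, 170.3]
(array([ 0.5663984 , -0.33076405,  1.24585393]), np.float64(0.9788832064183939))
tool shift [ 0.0805 -0.0026  0.1593] tcp [ 0.5408 -0.4073  0.2592] yaw_y -0.329 rz -0.001 j6 1.136 t 23.52
```

View pics/w9.png

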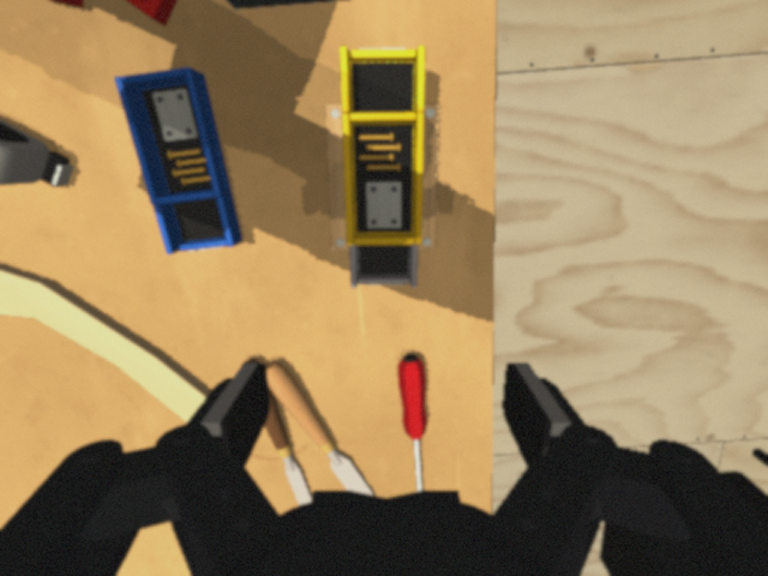

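The yellow tray sits squarely on the base, with the open grey pocket at (385,262). Next I'll fetch the first foot.

Scaled: 0.47 m is 0.5875, -0.286 m is -0.3575, -0.238 rad is -0.1515.

Request:
{"name": "creep_tool", "arguments": {"segments": {"x": [0.5875,0.5875,0.5875,0.5875,0.5875,0.5875,0.5875,0.5875],"y": [-0.3575,-0.3575,-0.3575,-0.3575,-0.3575,-0.3575,-0.3575,-0.3575],"z": [0,0,0,0,0,0,0,0],"ax": [0,0,0,0,0,0,0,0],"ay": [0,0,0,0,0,0,0,0],"az": [-0.0637,-0.1515,-0.1515,-0.1515,-0.1515,-0.1515,-0.1515,-0.1515]}, "jaw": 0.045}}

```text
clock: 24.52
tcp_pos: [0.431, 0.0829, 0.2594]
orientation: [-0.001, 0.738, 0.675, -0.0]
wrist_force: [1.2, -0.2, 0.1]
finger_gap: 0.0453
grip_force: 0.0
```

Request:
{"name": "creep_tool", "arguments": {"segments": {"x": [0.0375,0.0375],"y": [0,0],"z": [0,0],"ax": [0,0],"ay": [0,0],"az": [0,0]}}}

```text
clock: 24.78
tcp_pos: [0.4342, 0.1127, 0.2595]
orientation: [-0.001, 0.737, 0.676, -0.001]
wrist_force: [-0.7, 0.1, -0.9]
finger_gap: 0.0449
grip_force: 0.0
```

```bash
python3 -c "
from h import *
c=viewer.read_camera('wrist');save(c,'w10.png',s=1.5);np.savez('w10.npz',**c)
for r in nets.outline_of('foot_1',c):print(r['confidence'],r['box'],fit([(c,r['region'])],FOOT,[*unproj(c,[(r['box'][0]+r['box'][2])/2,(r['box'][1]+r['box'][3])/2],.03)[0][:2],-.092],.028,[0]))
rel((.409,.2226,.10),-.092)"
```

```text
0.97 [254.0, 300.1, 277.1, 331.1] (array([ 0.42549568, -0.14393925,  0.53152443]), np.float64(0.8949637262117548))
0.83 [218.5, 66.7, 242.9, 99.2] (array([ 0.40869294,  0.22258164, -0.08785829]), np.float64(0.9348539685211682))
0.78 [209.9, 283.1, 238.2, 317.4] (array([ 0.3582511 , -0.11066947, -0.5117687 ]), np.float64(0.8922362595831984))
0.78 [238.6, 147.8, 265.5, 178.4] (array([0.42521124, 0.11724921, 0.7151097 ]), np.float64(0.9063293818797629))
0.6 [217.4, 17.1, 244.4, 50.6] (array([ 0.41319277,  0.27889064, -0.05919009]), np.float64(0.9440071803369235))
0.56 [265.4, 20.4, 291.1, 51.2] (array([ 0.47176564,  0.27485435, -0.08451196]), np.float64(0.9650935492879084))
tool shift [ 0.1093 -0.0353  0.1597] tcp [0.4348 0.1107 0.2596] yaw_y -0.089 rz 0.003 j6 1.73 t 24.88
```

View pics/w10.png

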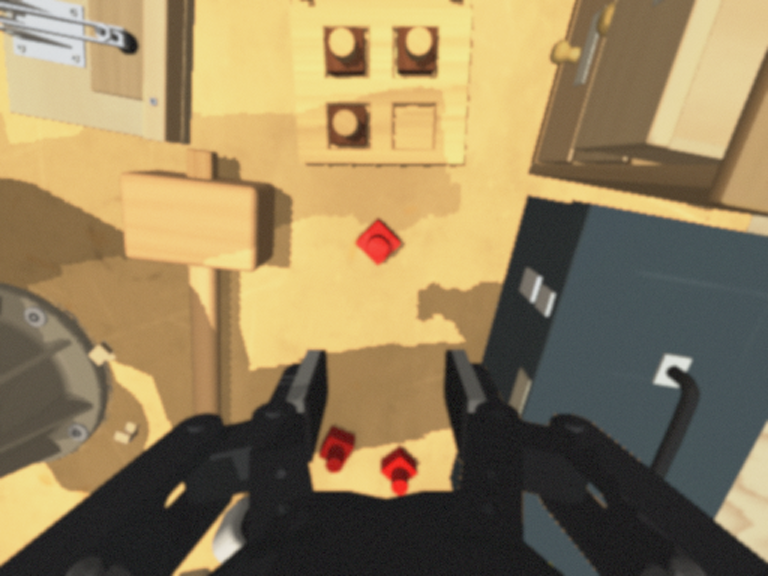

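Feet are at px (347,125), (346,45) and (418,45). I'll take the first.

Scaled: 0.2275 m is 0.2844, 0.109 m is 0.1363.

Request:
{"name": "creep_tool", "arguments": {"segments": {"x": [0.0688,0.1313,0.1363,0.1363,0.1363,0.1363,0.1363,0.1363],"y": [-0.0225,-0.0425,-0.0441,-0.0441,-0.0441,-0.0441,-0.0441,-0.0441],"z": [0.0125,0.0375,0.1,0.175,0.2375,0.275,0.2844,0.2844],"ax": [0,0,0,0,0,0,0,0],"ay": [0,0,0,0,0,0,0,0],"az": [0,0,0,0,0,0,0,0]}, "jaw": 0.045}}

```text
clock: 25.88
tcp_pos: [0.4108, 0.2213, 0.0331]
orientation: [-0.0, 0.739, 0.674, -0.0]
wrist_force: [0.5, 0.1, -0.6]
finger_gap: 0.0448
grip_force: 0.0
```

Request:
{"name": "creep_tool", "arguments": {"segments": {"x": [0,0,0,0],"y": [0,0,0,0],"z": [0,0,0,0],"ax": [0,0,0,0],"ay": [0,0,0,0],"az": [0,0,0,0]}, "jaw": 0.01, "grip_force": 40}}

```text
clock: 26.38
tcp_pos: [0.4118, 0.2222, 0.0343]
orientation: [0.001, 0.739, 0.674, 0.001]
wrist_force: [-0.5, -0.5, 5.8]
finger_gap: 0.0182
grip_force: 39.1
```

Request:
{"name": "creep_tool", "arguments": {"segments": {"x": [0,0,0,0],"y": [0,0,0,0],"z": [-0.0375,-0.1,-0.175,-0.2],"ax": [0,0,0,0],"ay": [0,0,0,0],"az": [0,0,0,0]}}}

```text
clock: 26.88
tcp_pos: [0.4122, 0.2226, 0.1971]
orientation: [0.001, 0.738, 0.674, 0.003]
wrist_force: [0.1, 0.1, -0.1]
finger_gap: 0.018
grip_force: 39.3
```

```bash
python3 -c "
from h import *
rel((.46,-.15,.20));rel((.5364,-.4215,.2),-.327)"
```

```text
tool shift [-0.3667  0.0814 -0.0034] tcp [0.4122 0.2226 0.1971] yaw_y -0.091 t 26.88
tool shift [-0.6302  0.1821 -0.0036] tcp [0.4122 0.2226 0.1971] yaw_y -0.091 rz 0.236 j6 1.985 t 26.88
```

Scaled: -0.48 m is -0.6, -0.42 m is -0.525, 0.236 rad is 0.1502.

Request:
{"name": "creep_tool", "arguments": {"segments": {"x": [-0.075,-0.15,-0.225,-0.3,-0.375,-0.45,-0.525,-0.6],"y": [0.0125,0.025,0.05,0.0688,0.0875,0.1125,0.1375,0.1625],"z": [-0.0375,-0.0375,-0.0375,-0.0375,-0.0375,-0.0375,-0.0375,-0.0375],"ax": [0,0,0,0,0,0,0,0],"ay": [0,0,0,0,0,0,0,0],"az": [0.0637,0.1273,0.1502,0.1502,0.1502,0.1502,0.1502,0.1502]}}}

```text
clock: 27.88
tcp_pos: [0.4954, -0.2653, 0.2232]
orientation: [0.0, 0.813, 0.582, 0.0]
wrist_force: [1.3, 0.6, 0.0]
finger_gap: 0.0181
grip_force: 39.2
```

```bash
python3 -c "
from h import *
rel((.5364,-.4215,.2),-.327)"
```

```text
tool shift [-0.1347  0.089   0.0232] tcp [ 0.4954 -0.2653  0.2232] yaw_y -0.327 rz -0.0 j6 1.263 t 27.88
```

Scaled: 0.165 m is 0.2063, 0.066 m is 0.0825.

Request:
{"name": "creep_tool", "arguments": {"segments": {"x": [-0.0625,-0.125,-0.1684,-0.1684,-0.1684,-0.1684,-0.1684],"y": [0.0413,0.0825,0.1113,0.1113,0.1113,0.1113,0.1113],"z": [0.025,0.0625,0.1,0.15,0.1875,0.2063,0.2063],"ax": [0,0,0,0,0,0,0],"ay": [0,0,0,0,0,0,0],"az": [0,0,0,0,0,0,0]}}}

```text
clock: 28.75
tcp_pos: [0.5358, -0.4189, 0.0571]
orientation: [-0.001, 0.813, 0.583, -0.0]
wrist_force: [-0.3, 0.2, -0.9]
finger_gap: 0.018
grip_force: 39.3
```

Request:
{"name": "creep_tool", "arguments": {"segments": {"x": [0,0,0,0,0,0],"y": [0,0,0,0,0,0],"z": [0.0075,0.015,0.02,0.0225,0.0238,0.0238],"ax": [0,0,0,0,0,0],"ay": [0,0,0,0,0,0],"az": [0,0,0,0,0,0]}}}

```text
clock: 29.5
tcp_pos: [0.5363, -0.4195, 0.0395]
orientation: [0.0, 0.813, 0.583, 0.0]
wrist_force: [-1.7, 1.9, 2.6]
finger_gap: 0.0186
grip_force: 39.6
```

Request:
{"name": "creep_tool", "arguments": {"segments": {"x": [0,0,0],"y": [0,0,0],"z": [0,0,0],"ax": [0,0,0],"ay": [0,0,0],"az": [0,0,0]}, "jaw": 0.045}}

```text
clock: 29.88
tcp_pos: [0.5363, -0.4195, 0.0388]
orientation: [-0.0, 0.813, 0.583, 0.0]
wrist_force: [-0.3, 0.6, 0.2]
finger_gap: 0.045
grip_force: 0.0
```

Request:
{"name": "creep_tool", "arguments": {"segments": {"x": [0,0,-0.025,-0.0625,-0.0625,-0.0625],"y": [0,0,0,0,0,0],"z": [-0.025,-0.075,-0.15,-0.2125,-0.25,-0.25],"ax": [0,0,0,0,0,0],"ay": [0,0,0,0,0,0],"az": [0,0,0,0,0,0]}, "jaw": 0.085}}

```text
clock: 30.62
tcp_pos: [0.5211, -0.4684, 0.2423]
orientation: [0.003, 0.813, 0.582, 0.0]
wrist_force: [1.0, -0.5, -0.2]
finger_gap: 0.0853
grip_force: 0.0
```

```bash
python3 -c "
from h import *
c=viewer.read_camera('wrist');save(c,'w11.png',box=(100,20,360,220),s=3);np.savez('w11.npz',**c)
r=reg(c,'tray_a',proj(c,[.395,-.286,.03])[0])
print('blue',fit([(c,r)],TRAY,[.394,-.285,-1.78],0,[0]))
for r in nets.outline_of('foot_1',c):print(r['confidence'],r['box'])
r=reg(c,'foot_1',proj(c,[.5363,-.4195,.04])[0])
if r is not None:print('foot',fit([(c,r)],FOOT,[.536,-.42,-.327],.033,[0]))
rel((.394,-.285,.1),-1.78-np.pi/2)"
```

```text
blue (array([ 0.39302082, -0.28363549, -1.78677097]), np.float64(0.9739985724706455))
0.75 [242.0, 115.9, 265.8, 142.0]
foot (array([ 0.53296043, -0.41888488, -0.3128644 ]), np.float64(0.9469187420469005))
tool shift [ 0.1307 -0.1768  0.1376] tcp [ 0.5198 -0.4659  0.2368] yaw_y -0.327 rz -0.117 j6 1.052 t 30.82
```

View pics/w11.png

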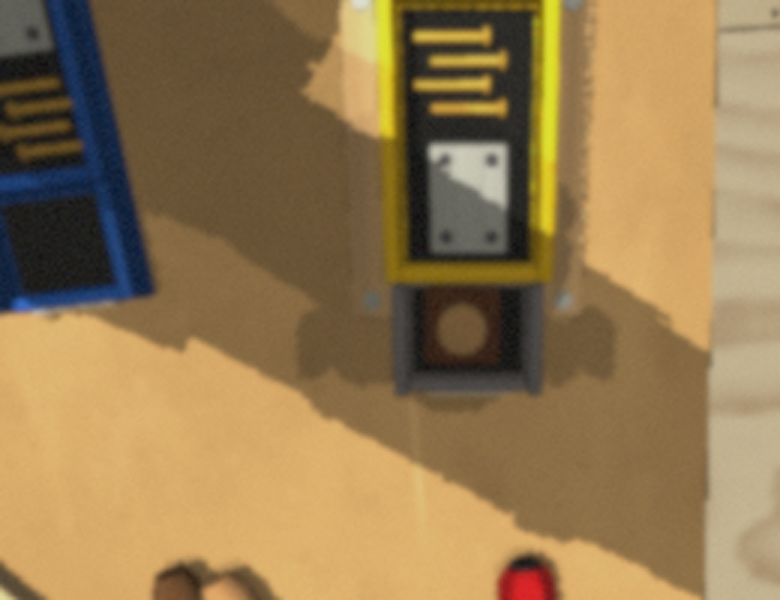

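The foot stands upright in the base pocket, at (462,328) in the crop. Next is the blue tray.

Scaled: -0.178 m is -0.2225, 0.1316 m is 0.1645, -0.117 rad is -0.0745.

Request:
{"name": "creep_tool", "arguments": {"segments": {"x": [0.05,0.1,0.1375,0.1645,0.1645,0.1645,0.1645],"y": [-0.0625,-0.125,-0.1813,-0.2225,-0.2225,-0.2225,-0.2225],"z": [0,0,0,0.025,0.1,0.175,0.1875],"ax": [0,0,0,0,0,0,0],"ay": [0,0,0,0,0,0,0],"az": [-0.0745,-0.0745,-0.0745,-0.0745,-0.0745,-0.0745,-0.0745]}, "jaw": 0.085}}

```text
clock: 31.7
tcp_pos: [0.3905, -0.2812, 0.0845]
orientation: [-0.005, 0.777, 0.629, -0.0]
wrist_force: [0.4, 0.3, 0.7]
finger_gap: 0.0853
grip_force: 0.0
```

```bash
python3 -c "
from h import *
s=viewer.read_camera('scene');q=s
print(fit([(s,reg(s,'tray_a',(288,274)))],TRAY,[.394,-.285,-1.78],0,[0]))
rel((.3932,-.2842,.009),-1.787-np.pi/2)"
```

```text
(array([ 0.39570707, -0.28934766, -1.78662734]), np.float64(0.8239281903207583))
tool shift [-0.0004  0.0004  0.079 ] tcp [ 0.3931 -0.2839  0.088 ] yaw_y -0.21 rz 0.006 j6 0.989 t 31.8
```

Scaled: 0.079 m is 0.0988, 0.07 m is 0.0875, 0.006 rad is 0.0038.

Request:
{"name": "creep_tool", "arguments": {"segments": {"x": [0,0,0,0],"y": [0,0,0,0],"z": [0.05,0.0875,0.0988,0.0988],"ax": [0,0,0,0],"ay": [0,0,0,0],"az": [0.0038,0.0038,0.0038,0.0038]}}}

```text
clock: 32.3
tcp_pos: [0.3948, -0.2859, 0.0112]
orientation: [0.001, 0.779, 0.627, 0.0]
wrist_force: [0.6, -0.8, 0.7]
finger_gap: 0.0852
grip_force: 0.0
```

Request:
{"name": "creep_tool", "arguments": {"segments": {"x": [0,0,0,0],"y": [0,0,0,0],"z": [0,0,0,0],"ax": [0,0,0,0],"ay": [0,0,0,0],"az": [0,0,0,0]}, "jaw": 0.05, "grip_force": 60}}

```text
clock: 32.8
tcp_pos: [0.3949, -0.2861, 0.0119]
orientation: [0.002, 0.779, 0.627, -0.0]
wrist_force: [-0.6, -0.5, 5.8]
finger_gap: 0.0627
grip_force: 65.8
```

Request:
{"name": "creep_tool", "arguments": {"segments": {"x": [0,0,0,0],"y": [0,0,0,0],"z": [-0.0625,-0.1375,-0.2,-0.2],"ax": [0,0,0,0],"ay": [0,0,0,0],"az": [0,0,0,0]}}}

```text
clock: 33.3
tcp_pos: [0.3962, -0.2873, 0.1751]
orientation: [0.005, 0.779, 0.627, 0.001]
wrist_force: [0.3, 0.1, -4.0]
finger_gap: 0.0624
grip_force: 69.6
```

```bash
python3 -c "
from h import *
rel((.552,-.375,.168),-.327)"
```

```text
tool shift [-0.0523  0.1709  0.0087] tcp [ 0.3962 -0.2873  0.1751] yaw_y -0.216 rz 0.111 j6 0.995 t 33.3
```

Scaled: 0.171 m is 0.2138, -0.0531 m is -0.0664, 0.111 rad is 0.0707.

Request:
{"name": "creep_tool", "arguments": {"segments": {"x": [-0.0188,-0.0375,-0.0563,-0.0664,-0.0664,-0.0664,-0.0664,-0.0664],"y": [0.0625,0.125,0.1875,0.2138,0.2138,0.2138,0.2138,0.2138],"z": [0,0,0,0.0125,0.0625,0.0938,0.1038,0.1038],"ax": [0,0,0,0,0,0,0,0],"ay": [0,0,0,0,0,0,0,0],"az": [0.0382,0.0707,0.0707,0.0707,0.0707,0.0707,0.0707,0.0707]}}}

```text
clock: 34.3
tcp_pos: [0.549, -0.3731, 0.0861]
orientation: [-0.001, 0.813, 0.583, -0.0]
wrist_force: [-0.0, -0.7, -2.9]
finger_gap: 0.0625
grip_force: 69.3
```

```bash
python3 -c "
from h import *
rel((.5518,-.3758,.0715),-.327)"
```

```text
tool shift [-0.0017  0.0036  0.0146] tcp [ 0.549  -0.3731  0.0861] yaw_y -0.327 rz -0.0 j6 1.18 t 34.3
```

Scaled: 0.009 m is 0.0113, 0.006 m is 0.0075.

Request:
{"name": "creep_tool", "arguments": {"segments": {"x": [-0.0019,-0.0019,-0.0019,-0.0019,-0.0019],"y": [0.0038,0.0038,0.0038,0.0038,0.0038],"z": [0,0.0038,0.0075,0.0113,0.0113],"ax": [0,0,0,0,0],"ay": [0,0,0,0,0],"az": [0,0,0,0,0]}}}

```text
clock: 34.92
tcp_pos: [0.5517, -0.3757, 0.0775]
orientation: [-0.0, 0.813, 0.583, -0.0]
wrist_force: [0.0, 0.1, -2.4]
finger_gap: 0.0625
grip_force: 69.4
```

Scaled: 0.005 m is 0.0063, 0.004 m is 0.005.

Request:
{"name": "creep_tool", "arguments": {"segments": {"x": [0,0,0,0],"y": [0,0,0,0],"z": [0.0025,0.005,0.0063,0.0063],"ax": [0,0,0,0],"ay": [0,0,0,0],"az": [0,0,0,0]}}}

```text
clock: 35.42
tcp_pos: [0.5519, -0.3758, 0.0728]
orientation: [-0.0, 0.813, 0.583, -0.0]
wrist_force: [0.3, 0.6, -2.9]
finger_gap: 0.0626
grip_force: 69.4
```

It is dropping in freely; a little further.

Scaled: 0.003 m is 0.0038, 0.002 m is 0.0025.

Request:
{"name": "creep_tool", "arguments": {"segments": {"x": [0,0,0,0],"y": [0,0,0,0],"z": [0.0013,0.0025,0.0038,0.0038],"ax": [0,0,0,0],"ay": [0,0,0,0],"az": [0,0,0,0]}}}

```text
clock: 35.92
tcp_pos: [0.5521, -0.376, 0.072]
orientation: [0.001, 0.813, 0.583, 0.0]
wrist_force: [-2.4, 2.0, 7.1]
finger_gap: 0.0625
grip_force: 70.8
```

Scaled: -0.0005 m is -0.0006.

Request:
{"name": "creep_tool", "arguments": {"segments": {"x": [0,0,0,0],"y": [0,0,0,0],"z": [-0.0006,-0.0006,-0.0006,-0.0006],"ax": [0,0,0,0],"ay": [0,0,0,0],"az": [0,0,0,0]}, "jaw": 0.085}}

```text
clock: 36.42
tcp_pos: [0.5519, -0.3759, 0.0702]
orientation: [-0.0, 0.813, 0.583, 0.0]
wrist_force: [-0.1, 0.4, -0.5]
finger_gap: 0.0851
grip_force: 0.0
```

Request:
{"name": "creep_tool", "arguments": {"segments": {"x": [0,0,0,-0.0625,-0.1,-0.1],"y": [0,0,0,0,0,0],"z": [-0.0375,-0.1125,-0.1875,-0.2375,-0.25,-0.25],"ax": [0,0,0,0,0,0],"ay": [0,0,0,0,0,0],"az": [0,0,0,0,0,0]}}}

```text
clock: 37.17
tcp_pos: [0.5256, -0.4544, 0.2713]
orientation: [0.001, 0.814, 0.581, 0.0]
wrist_force: [0.1, 1.3, -0.3]
finger_gap: 0.0851
grip_force: 0.0
```

```bash
python3 -c "
from h import *
c=viewer.read_camera('wrist');s=viewer.read_camera('side')
im=np.hstack([c['image'][0:260,130:390],s['image'][100:230,240:370].repeat(2,0).repeat(2,1)])
save(dict(image=im),'w12.png',s=1.5)
r=reg(c,'tray_a',proj(c,[.552,-.375,.09])[0]);print(fit([(c,r)],TRAY,[.552,-.375,-1.897],.06,[0]))
rel((.41,.19,.26),-.09)"
```

```text
(array([ 0.55145999, -0.37481699, -1.88864197]), np.float64(0.9728004125055923))
tool shift [ 0.5697 -0.3157  0.0107] tcp [ 0.5262 -0.4509  0.2695] yaw_y -0.327 rz -0.237 j6 1.073 t 37.33
```

View pics/w12.png

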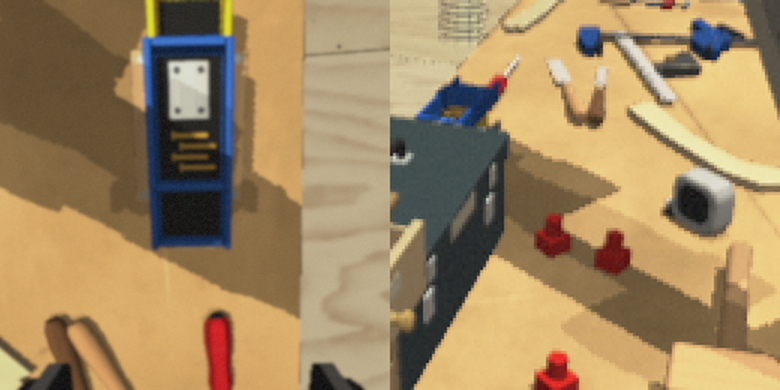

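Blue is seated squarely on yellow (tops show no tilt). Now I'll get the second foot.

Scaled: 0.655 m is 0.8188, -0.341 m is -0.4263, -0.237 rad is -0.1509.

Request:
{"name": "creep_tool", "arguments": {"segments": {"x": [0.8188,0.8188,0.8188,0.8188,0.8188,0.8188,0.8188,0.8188],"y": [-0.4263,-0.4263,-0.4263,-0.4263,-0.4263,-0.4263,-0.4263,-0.4263],"z": [0,0,0,0,0,0,0,0],"ax": [0,0,0,0,0,0,0,0],"ay": [0,0,0,0,0,0,0,0],"az": [-0.0637,-0.1509,-0.1509,-0.1509,-0.1509,-0.1509,-0.1509,-0.1509]}, "jaw": 0.045}}

```text
clock: 38.33
tcp_pos: [0.4484, 0.0454, 0.27]
orientation: [-0.0, 0.738, 0.675, -0.0]
wrist_force: [1.4, 0.2, 0.4]
finger_gap: 0.0446
grip_force: 0.0
```

```bash
python3 -c "
from h import *
c=viewer.read_camera('wrist')
for r in nets.outline_of('foot_1',c):print(r['confidence'],r['box'],fit([(c,r['region'])],FOOT,[*unproj(c,[(r['box'][0]+r['box'][2])/2,(r['box'][1]+r['box'][3])/2],.03)[0][:2],-.092],.028,[0])) if r['box'][1]<200 else 0
rel((.4137,.2792,.033),-.091)"
```

```text
0.82 [223.7, 98.1, 253.1, 130.7] (array([0.42548887, 0.11660608, 0.69929288]), np.float64(0.8590923516344018))
0.42 [176.0, 0.0, 299.1, 59.9] (array([ 0.3856452 ,  0.23723379, -0.17172949]), np.float64(0.1447796374799006))
tool shift [ 0.2266 -0.0514  0.2377] tcp [0.4472 0.0487 0.2702] yaw_y -0.08 rz 0.011 j6 1.579 t 38.42
```

Scaled: 0.2266 m is 0.2833, 0.08 m is 0.1, 0.011 rad is 0.007.

Request:
{"name": "creep_tool", "arguments": {"segments": {"x": [0.075,0.15,0.2188,0.2833,0.2833,0.2833],"y": [-0.0175,-0.035,-0.0525,-0.0643,-0.0643,-0.0643],"z": [0.025,0.0625,0.1,0.1375,0.175,0.1875],"ax": [0,0,0,0,0,0],"ay": [0,0,0,0,0,0],"az": [0.007,0.007,0.007,0.007,0.007,0.007]}}}

```text
clock: 39.17
tcp_pos: [0.4165, 0.2728, 0.118]
orientation: [-0.001, 0.741, 0.672, -0.002]
wrist_force: [0.1, 0.0, 1.3]
finger_gap: 0.0446
grip_force: 0.0
```

```bash
python3 -c "
from h import *
rel((.4137,.2792,.033),-.091)"
```

```text
tool shift [ 0.0063 -0.0031  0.085 ] tcp [0.4165 0.2728 0.118 ] yaw_y -0.098 rz -0.007 j6 2.088 t 39.17
```

Careful with the scale: shifts go in shares of 0.8 m and turns go in shares of pi/2 rad. That gives: 0.086 m is 0.1075, 0.08 m is 0.1.

Request:
{"name": "creep_tool", "arguments": {"segments": {"x": [0.0025,0.0025,0.0025,0.0025,0.0025],"y": [-0.0013,-0.0013,-0.0013,-0.0013,-0.0013],"z": [0.0375,0.075,0.1,0.1075,0.1075],"ax": [0,0,0,0,0],"ay": [0,0,0,0,0],"az": [0,0,0,0,0]}}}

```text
clock: 39.8
tcp_pos: [0.4188, 0.2745, 0.0351]
orientation: [0.0, 0.742, 0.67, 0.0]
wrist_force: [0.3, -0.0, 0.4]
finger_gap: 0.0446
grip_force: 0.0
```

```bash
python3 -c "
from h import *
rel((.4137,.2792,.033),-.091)"
```

```text
tool shift [ 0.0042 -0.0056  0.0021] tcp [0.4188 0.2745 0.0351] yaw_y -0.102 rz -0.011 j6 2.092 t 39.8
```

Scaled: -0.0045 m is -0.0056, 0.004 m is 0.005, -0.01 rad is -0.0064.

Request:
{"name": "creep_tool", "arguments": {"segments": {"x": [0.005,0.005],"y": [-0.0056,-0.0056],"z": [0.0013,0.0013],"ax": [0,0],"ay": [0,0],"az": [-0.0064,-0.0064]}}}

```text
clock: 40.05
tcp_pos: [0.4145, 0.2798, 0.0343]
orientation: [0.0, 0.738, 0.674, 0.001]
wrist_force: [-0.8, 0.4, 0.2]
finger_gap: 0.0451
grip_force: 0.0
```

Request:
{"name": "creep_tool", "arguments": {"segments": {"x": [0,0,0,0],"y": [0,0,0,0],"z": [0,0,0,0],"ax": [0,0,0,0],"ay": [0,0,0,0],"az": [0,0,0,0]}, "jaw": 0.01, "grip_force": 40}}

```text
clock: 40.55
tcp_pos: [0.4145, 0.2795, 0.0339]
orientation: [-0.0, 0.739, 0.674, 0.0]
wrist_force: [-1.5, 0.8, 4.6]
finger_gap: 0.0184
grip_force: 39.1
```

Request:
{"name": "creep_tool", "arguments": {"segments": {"x": [0,0,0,0,0],"y": [0,0,0,0,0],"z": [-0.0375,-0.1,-0.175,-0.2375,-0.2375],"ax": [0,0,0,0,0],"ay": [0,0,0,0,0],"az": [0,0,0,0,0]}}}

```text
clock: 41.18
tcp_pos: [0.4168, 0.2803, 0.2276]
orientation: [0.001, 0.739, 0.674, 0.004]
wrist_force: [0.4, -0.2, -0.9]
finger_gap: 0.0179
grip_force: 39.5
```

```bash
python3 -c "
from h import *
rel((.5828,-.2846,.23),-.327)"
```

```text
tool shift [-0.5475  0.2167 -0.003 ] tcp [0.4168 0.2803 0.2276] yaw_y -0.091 rz 0.236 j6 2.094 t 41.17
```

Scaled: -0.48 m is -0.6, -0.18 m is -0.225, 0.236 rad is 0.1502.

Request:
{"name": "creep_tool", "arguments": {"segments": {"x": [-0.075,-0.15,-0.225,-0.3,-0.375,-0.45,-0.525,-0.6],"y": [0.0125,0.0375,0.0688,0.1,0.1313,0.1625,0.1938,0.225],"z": [-0.0125,-0.0125,-0.0125,-0.0125,-0.0125,-0.0125,-0.0125,-0.0125],"ax": [0,0,0,0,0,0,0,0],"ay": [0,0,0,0,0,0,0,0],"az": [0.0637,0.1273,0.1502,0.1502,0.1502,0.1502,0.1502,0.1502]}}}

```text
clock: 42.18
tcp_pos: [0.545, -0.202, 0.2315]
orientation: [-0.001, 0.813, 0.582, -0.0]
wrist_force: [1.0, 0.1, -0.1]
finger_gap: 0.0181
grip_force: 39.5
```

Request:
{"name": "creep_tool", "arguments": {"segments": {"x": [-0.0375,-0.075,-0.075,-0.075],"y": [0.0188,0.035,0.035,0.035],"z": [0,0,0,0],"ax": [0,0,0,0],"ay": [0,0,0,0],"az": [0,0,0,0]}}}

```text
clock: 42.68
tcp_pos: [0.5518, -0.2653, 0.2319]
orientation: [-0.001, 0.813, 0.582, -0.0]
wrist_force: [-1.4, 0.4, -0.8]
finger_gap: 0.0183
grip_force: 39.5
```

```bash
python3 -c "
from h import *
rel((.5828,-.2846,.0685),-.327)"
```

```text
tool shift [-0.0085  0.036   0.1633] tcp [ 0.5518 -0.2653  0.2319] yaw_y -0.327 rz -0.0 j6 1.319 t 42.67
```

Scaled: 0.128 m is 0.16, 0.1 m is 0.125.

Request:
{"name": "creep_tool", "arguments": {"segments": {"x": [-0.0106,-0.0106,-0.0106,-0.0106,-0.0106,-0.0106],"y": [0.045,0.045,0.045,0.045,0.045,0.045],"z": [0.025,0.075,0.125,0.16,0.16,0.16],"ax": [0,0,0,0,0,0],"ay": [0,0,0,0,0,0],"az": [0,0,0,0,0,0]}}}

```text
clock: 43.42
tcp_pos: [0.5845, -0.2849, 0.1068]
orientation: [0.001, 0.812, 0.583, 0.0]
wrist_force: [0.2, -0.1, 0.1]
finger_gap: 0.0187
grip_force: 39.6
```

```bash
python3 -c "
from h import *
rel((.5828,-.2846,.0685),-.327)"
```

```text
tool shift [-0.0002 -0.0018  0.0383] tcp [ 0.5845 -0.2849  0.1068] yaw_y -0.326 rz 0.001 j6 1.32 t 43.42
```

Scaled: 0.038 m is 0.0475, 0.034 m is 0.0425.

Request:
{"name": "creep_tool", "arguments": {"segments": {"x": [0,0,0,0,0,0],"y": [-0.0019,-0.0019,-0.0019,-0.0019,-0.0019,-0.0019],"z": [0.0125,0.025,0.035,0.0425,0.0475,0.0475],"ax": [0,0,0,0,0,0],"ay": [0,0,0,0,0,0],"az": [0,0,0,0,0,0]}}}

```text
clock: 44.18
tcp_pos: [0.5822, -0.2849, 0.069]
orientation: [0.0, 0.813, 0.583, -0.0]
wrist_force: [-4.0, 2.8, 8.6]
finger_gap: 0.0182
grip_force: 40.3
```

Scaled: -0.001 m is -0.0013.

Request:
{"name": "creep_tool", "arguments": {"segments": {"x": [0,0,0],"y": [0,0,0],"z": [-0.0013,-0.0013,-0.0013],"ax": [0,0,0],"ay": [0,0,0],"az": [0,0,0]}, "jaw": 0.045}}

```text
clock: 44.55
tcp_pos: [0.5825, -0.285, 0.0682]
orientation: [-0.0, 0.813, 0.583, 0.0]
wrist_force: [0.5, -0.0, 0.0]
finger_gap: 0.0447
grip_force: 0.0
```

Request:
{"name": "creep_tool", "arguments": {"segments": {"x": [0,0,0,0,0.0375],"y": [0,0,0,0,-0.025],"z": [-0.025,-0.075,-0.15,-0.225,-0.25],"ax": [0,0,0,0,0],"ay": [0,0,0,0,0],"az": [0,0,0,0,0]}}}

```text
clock: 45.18
tcp_pos: [0.575, -0.2526, 0.2726]
orientation: [0.004, 0.814, 0.581, 0.001]
wrist_force: [0.4, -0.1, -0.3]
finger_gap: 0.0447
grip_force: 0.0
```

```bash
python3 -c "
from h import *
c=viewer.read_camera('scene');save(c,'w13.png',box=(300,220,380,290),s=8)
rel((.4725,.275,.2),-.091)"
```

```text
tool shift [ 0.4623 -0.2636  0.0732] tcp [ 0.5738 -0.2473  0.2746] yaw_y -0.326 rz -0.235 j6 1.36 t 45.23
```

View pics/w13.png

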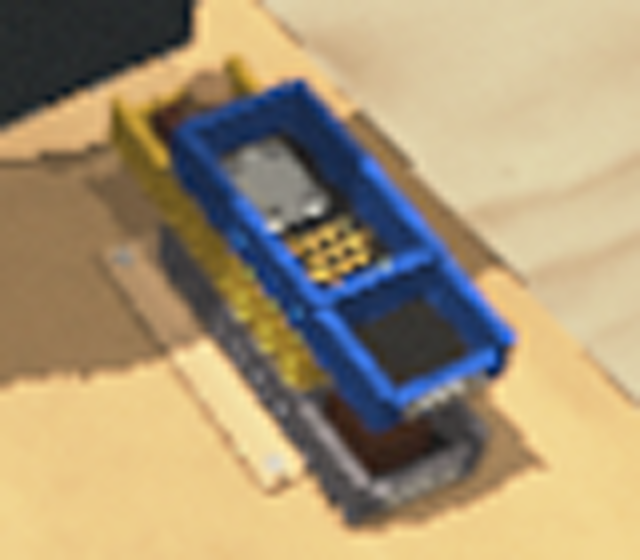

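The stack is level with feet in the grey and yellow pockets; the blue pocket is free. I miscounted and this was my 15th view (the limit was 14), so I'll view no more pictures. Now the last foot.

Scaled: 0.462 m is 0.5775, -0.2636 m is -0.3295, -0.235 rad is -0.1496.

Request:
{"name": "creep_tool", "arguments": {"segments": {"x": [0.5775,0.5775,0.5775,0.5775,0.5775,0.5775,0.5775,0.5775],"y": [-0.3295,-0.3295,-0.3295,-0.3295,-0.3295,-0.3295,-0.3295,-0.3295],"z": [0,0,0,0,0,0,0,0],"ax": [0,0,0,0,0,0,0,0],"ay": [0,0,0,0,0,0,0,0],"az": [-0.0637,-0.1496,-0.1496,-0.1496,-0.1496,-0.1496,-0.1496,-0.1496]}, "jaw": 0.045}}

```text
clock: 46.22
tcp_pos: [0.4773, 0.2426, 0.2683]
orientation: [0.0, 0.739, 0.674, 0.0]
wrist_force: [1.6, -0.3, -0.4]
finger_gap: 0.0451
grip_force: 0.0
```

Request:
{"name": "creep_tool", "arguments": {"segments": {"x": [0.05,0.05,0.05,0.05],"y": [-0.0075,-0.0075,-0.0075,-0.0075],"z": [0.0625,0.125,0.15,0.15],"ax": [0,0,0,0],"ay": [0,0,0,0],"az": [0,0,0,0]}}}

```text
clock: 46.72
tcp_pos: [0.474, 0.2807, 0.1463]
orientation: [-0.001, 0.739, 0.674, -0.002]
wrist_force: [-0.9, 0.4, 0.9]
finger_gap: 0.045
grip_force: 0.0
```

```bash
python3 -c "
from h import *
rel((.4722,.275,.0335),-.091)"
```

```text
tool shift [-0.0056 -0.0008  0.1128] tcp [0.474  0.2807 0.1463] yaw_y -0.091 rz -0.0 j6 2.051 t 46.73
```

Scaled: 0.09 m is 0.1125, 0.08 m is 0.1.

Request:
{"name": "creep_tool", "arguments": {"segments": {"x": [-0.007,-0.007,-0.007,-0.007],"y": [-0.0013,-0.0013,-0.0013,-0.0013],"z": [0.05,0.1,0.1125,0.1125],"ax": [0,0,0,0],"ay": [0,0,0,0],"az": [0,0,0,0]}}}

```text
clock: 47.22
tcp_pos: [0.4748, 0.2757, 0.0594]
orientation: [0.0, 0.739, 0.674, 0.0]
wrist_force: [0.4, -0.8, 0.2]
finger_gap: 0.0447
grip_force: 0.0
```

```bash
python3 -c "
from h import *
rel((.4722,.275,.0335),-.091)"
```

```text
tool shift [-0.0009 -0.0025  0.0259] tcp [0.4748 0.2757 0.0594] yaw_y -0.092 rz -0.001 j6 2.043 t 47.23
```

Request:
{"name": "creep_tool", "arguments": {"segments": {"x": [-0.0009,-0.0009,-0.0009,-0.0009],"y": [-0.0025,-0.0025,-0.0025,-0.0025],"z": [0.015,0.0275,0.0325,0.0325],"ax": [0,0,0,0],"ay": [0,0,0,0],"az": [0,0,0,0]}}}

```text
clock: 47.72
tcp_pos: [0.4719, 0.275, 0.0322]
orientation: [-0.0, 0.739, 0.674, -0.0]
wrist_force: [0.2, -0.5, -0.1]
finger_gap: 0.0451
grip_force: 0.0
```

Request:
{"name": "creep_tool", "arguments": {"segments": {"x": [0,0,0,0],"y": [0,0,0,0],"z": [0,0,0,0],"ax": [0,0,0,0],"ay": [0,0,0,0],"az": [0,0,0,0]}, "jaw": 0.01, "grip_force": 40}}

```text
clock: 48.22
tcp_pos: [0.4725, 0.2752, 0.0329]
orientation: [0.0, 0.739, 0.674, 0.0]
wrist_force: [0.5, 0.5, 1.7]
finger_gap: 0.0186
grip_force: 39.1
```

Request:
{"name": "creep_tool", "arguments": {"segments": {"x": [0,0,0,0,0],"y": [0,0,0,0,0],"z": [-0.0375,-0.1,-0.175,-0.2375,-0.2375],"ax": [0,0,0,0,0],"ay": [0,0,0,0,0],"az": [0,0,0,0,0]}}}

```text
clock: 48.85
tcp_pos: [0.4745, 0.2761, 0.2271]
orientation: [0.001, 0.739, 0.674, 0.004]
wrist_force: [1.0, 0.7, -1.4]
finger_gap: 0.0184
grip_force: 39.2
```

```bash
python3 -c "
from h import *
rel((.5364,-.4213,.23),-.327)"
```

```text
tool shift [-0.6887  0.1257 -0.0047] tcp [0.4745 0.2761 0.2271] yaw_y -0.092 rz 0.235 j6 2.043 t 48.85
```

Scaled: -0.48 m is -0.6, -0.42 m is -0.525, 0.235 rad is 0.1496.

Request:
{"name": "creep_tool", "arguments": {"segments": {"x": [-0.075,-0.15,-0.225,-0.3,-0.375,-0.45,-0.525,-0.6],"y": [-0.0125,-0.0188,-0.0063,0.0188,0.0375,0.0563,0.075,0.1],"z": [-0.0125,-0.0125,-0.0125,-0.0125,-0.0125,-0.0125,-0.0125,-0.0125],"ax": [0,0,0,0,0,0,0,0],"ay": [0,0,0,0,0,0,0,0],"az": [0.0637,0.1273,0.1496,0.1496,0.1496,0.1496,0.1496,0.1496]}}}

```text
clock: 49.85
tcp_pos: [0.5067, -0.2112, 0.2309]
orientation: [-0.001, 0.813, 0.582, -0.0]
wrist_force: [1.5, 0.4, 0.1]
finger_gap: 0.0183
grip_force: 39.2
```

Request:
{"name": "creep_tool", "arguments": {"segments": {"x": [-0.075,-0.15,-0.2125,-0.225,-0.225],"y": [0.0063,0.0125,0.0125,0.0125,0.0125],"z": [0,0,0,0,0],"ax": [0,0,0,0,0],"ay": [0,0,0,0,0],"az": [0,0,0,0,0]}}}

```text
clock: 50.48
tcp_pos: [0.4585, -0.383, 0.2309]
orientation: [-0.001, 0.813, 0.582, 0.0]
wrist_force: [0.4, -0.1, 0.5]
finger_gap: 0.0182
grip_force: 39.3
```

```bash
python3 -c "
from h import *
rel((.5363,-.4212,.098),-.327)"
```

```text
tool shift [-0.0113  0.0863  0.1327] tcp [ 0.4585 -0.383   0.2309] yaw_y -0.328 rz -0.001 j6 1.069 t 50.48
```

Scaled: 0.1 m is 0.125, 0.095 m is 0.1188.

Request:
{"name": "creep_tool", "arguments": {"segments": {"x": [-0.01,-0.0141,-0.0141,-0.0141,-0.0141,-0.0141],"y": [0.0625,0.1079,0.1079,0.1079,0.1079,0.1079],"z": [0,0.025,0.075,0.1188,0.125,0.125],"ax": [0,0,0,0,0,0],"ay": [0,0,0,0,0,0],"az": [0,0,0,0,0,0]}}}

```text
clock: 51.22
tcp_pos: [0.5379, -0.4204, 0.1331]
orientation: [-0.0, 0.812, 0.583, 0.0]
wrist_force: [0.1, 0.3, 0.2]
finger_gap: 0.0183
grip_force: 39.4
```

```bash
python3 -c "
from h import *
rel((.5363,-.4212,.098),-.327)"
```

```text
tool shift [-0.0012 -0.0012  0.0351] tcp [ 0.5379 -0.4204  0.1331] yaw_y -0.325 rz 0.002 j6 1.115 t 51.23
```

Scaled: 0.0345 m is 0.0431, 0.033 m is 0.0413.

Request:
{"name": "creep_tool", "arguments": {"segments": {"x": [-0.0013,-0.0013,-0.0013,-0.0013,-0.0013,-0.0013],"y": [-0.0013,-0.0013,-0.0013,-0.0013,-0.0013,-0.0013],"z": [0.0125,0.025,0.035,0.0413,0.0431,0.0431],"ax": [0,0,0,0,0,0],"ay": [0,0,0,0,0,0],"az": [0,0,0,0,0,0]}}}

```text
clock: 51.98
tcp_pos: [0.5361, -0.4223, 0.0981]
orientation: [0.0, 0.813, 0.583, 0.0]
wrist_force: [-0.1, 1.2, 0.1]
finger_gap: 0.0183
grip_force: 39.4
```

Scaled: 0.0005 m is 0.0006.

Request:
{"name": "creep_tool", "arguments": {"segments": {"x": [0,0,0],"y": [0,0,0],"z": [0.0006,0.0006,0.0006],"ax": [0,0,0],"ay": [0,0,0],"az": [0,0,0]}, "jaw": 0.045}}

```text
clock: 52.35
tcp_pos: [0.5361, -0.4223, 0.0975]
orientation: [0.0, 0.813, 0.583, 0.0]
wrist_force: [0.4, -0.4, -0.7]
finger_gap: 0.0451
grip_force: 0.0
```

Request:
{"name": "creep_tool", "arguments": {"segments": {"x": [0,0,0,-0.0375,-0.0625,-0.0625],"y": [0,0,0,0,0,0],"z": [-0.025,-0.075,-0.15,-0.2,-0.2,-0.2],"ax": [0,0,0,0,0,0],"ay": [0,0,0,0,0,0],"az": [0,0,0,0,0,0]}}}

```text
clock: 53.1
tcp_pos: [0.5192, -0.4708, 0.2563]
orientation: [-0.0, 0.813, 0.582, -0.0]
wrist_force: [-0.6, 1.4, -0.5]
finger_gap: 0.0454
grip_force: 0.0
```

```bash
python3 -c "
from h import *
c=viewer.read_camera('wrist');s=viewer.read_camera('scene')
for n,p,z in(('t2 foot',[.5363,-.4212],.093),('t1 foot',[.5827,-.2848],.063),('base foot',[.5345,-.4195],.033)):
  for k in(c,s):
    r=reg(k,'foot_1',proj(k,[*p,z])[0])
    if r is not None:print(n,fit([(k,r)],FOOT,[*p,-.327],z,[0]))
for k in(c,s):
  for l,p,z,P in(('tray_a',[.552,-.375,-1.897],.06,TRAY),('tray_a',[.567,-.331,1.245],.03,TRAY),('brush',[.447,.3468,-1.65],.016,BRUSH)):
    r=reg(k,l,proj(k,[*p[:2],z+.03])[0])
    if r is not None:print(l,z,fit([(k,r)],P,p,z,[0]))
for l in('foot_1','oil_can'):
  for r in nets.outline_of(l,s):print(l,r['confidence'],r['box'])
print(env.get_state()['clock'])"
```

```text
t2 foot (array([ 0.53542442, -0.42175659, -0.32725372]), np.float64(0.9496993279094447))
t1 foot (array([ 0.58800815, -0.28550007, -0.26793339]), np.float64(0.3826828174069089))
base foot (array([ 0.53435041, -0.42603512, -0.27760093]), np.float64(0.7482121573301549))
base foot (array([ 0.53800444, -0.42330082, -0.35916709]), np.float64(0.531084924827306))
tray_a 0.06 (array([ 0.55147808, -0.37479703, -1.88722071]), np.float64(0.8973042445752163))
tray_a 0.03 (array([ 0.55693023, -0.3609711 ,  1.23623448]), np.float64(0.7910018929150893))
tray_a 0.06 (array([ 0.55740398, -0.37681448, -1.9081223 ]), np.float64(0.7792143212332173))
tray_a 0.03 (array([ 0.57997012, -0.36470637,  1.22457961]), np.float64(0.7728780487804878))
foot_1 0.64 [343.7, 264.9, 353.3, 280.2]
foot_1 0.47 [261.2, 239.0, 275.5, 251.4]
foot_1 0.36 [317.1, 229.2, 332.0, 237.9]
oil_can 0.72 [322.4, 227.5, 365.2, 273.1]
53.9
```

```bash
python3 -c "
from h import *
for n in('scene','side'):
  k=viewer.read_camera(n)
  print(n,'expected',proj(k,[[.447-.09,.355,.02],[.447,.3468,.02],[.447+.09,.339,.02]]).round(0).tolist())
  for l in('brush','oil_can'):
    for r in nets.outline_of(l,k):
      if l=='oil_can': print(l,r['confidence'],r['box']);continue
      print(l,r['confidence'],r['box'],fit([(k,r['region'])],BRUSH,[.447,.3468,-1.65],.016,[0]))
  h=cv2.cvtColor(k['image'],cv2.COLOR_RGB2HSV);m=((h[...,0]>5)&(h[...,0]<13)&(h[...,1]>190)&(h[...,2]>120)).astype(np.uint8)
  nn,_,st,ce=cv2.connectedComponentsWithStats(m);print([(s[:5].tolist()) for s in st[1:] if s[4]>8])
"
```

```text
scene expected [[163.0, 184.0], [182.0, 174.0], [201.0, 165.0]]
oil_can 0.16 [318.7, 228.3, 328.3, 237.2]
[[168, 96, 3, 9, 14], [190, 167, 15, 8, 29]]
side expected [[327.0, 291.0], [289.0, 286.0], [251.0, 282.0]]
oil_can 0.68 [232.1, 285.9, 261.1, 352.0]
[[129, 211, 43, 31, 53], [108, 231, 14, 7, 14], [250, 273, 53, 18, 379], [181, 328, 20, 31, 402], [267, 332, 12, 15, 143]]
```

Scaled: 0.625 m is 0.7813, -0.306 m is -0.3825, -0.235 rad is -0.1496.

Request:
{"name": "creep_tool", "arguments": {"segments": {"x": [0.7813,0.7813,0.7813,0.7813,0.7813,0.7813,0.7813,0.7813],"y": [-0.3825,-0.3825,-0.3825,-0.3825,-0.3825,-0.3825,-0.3825,-0.3825],"z": [-0.0375,-0.0375,-0.0375,-0.0375,-0.0375,-0.0375,-0.0375,-0.0375],"ax": [0,0,0,0,0,0,0,0],"ay": [0,0,0,0,0,0,0,0],"az": [-0.0637,-0.1496,-0.1496,-0.1496,-0.1496,-0.1496,-0.1496,-0.1496]}}}

```text
clock: 55.2
tcp_pos: [0.4556, 0.0277, 0.2795]
orientation: [0.0, 0.739, 0.674, 0.001]
wrist_force: [0.7, -0.0, 0.2]
finger_gap: 0.045
grip_force: 0.0
```

Request:
{"name": "creep_tool", "arguments": {"segments": {"x": [0.075,0.15,0.2063,0.2063,0.2063],"y": [-0.0375,-0.0625,-0.075,-0.075,-0.075],"z": [0,0,0,0,0],"ax": [0,0,0,0,0],"ay": [0,0,0,0,0],"az": [0,0,0,0,0]}}}

```text
clock: 55.82
tcp_pos: [0.4114, 0.1956, 0.2791]
orientation: [0.0, 0.739, 0.674, 0.0]
wrist_force: [0.2, -0.5, -0.3]
finger_gap: 0.0452
grip_force: 0.0
```

```bash
python3 -c "
from h import *
c=viewer.read_camera('wrist');np.savez('w14.npz',**c)
for r in nets.outline_of('brush',c):print(r['confidence'],r['box'],fit([(c,r['region'])],BRUSH,[.447,.3468,-1.65],.016,[0]))
h=cv2.cvtColor(c['image'],cv2.COLOR_RGB2HSV);m=((h[...,0]>5)&(h[...,0]<13)&(h[...,1]>190)&(h[...,2]>120)).astype(np.uint8)
nn,L,st,ce=cv2.connectedComponentsWithStats(m)
for i in range(1,nn):
  if st[i][4]>60:
    y,x=np.nonzero(L==i);j,k=x.argmin(),x.argmax();X=unproj(c,[[x.min(),y[x==x.min()].mean()],[x.max(),y[x==x.max()].mean()]],.024);print(st[i],X.round(4).tolist())
print(proj(c,[[.447-.09,.355,.02],[.447,.3468,.02],[.447+.09,.339,.02]]).round(0).tolist())
for r in nets.outline_of('oil_can',c):print('can',r['confidence'],r['box'])
rel((.43,.22,.28))"
```

```text
0.55 [206.1, 34.0, 346.4, 68.5] (array([ 0.44701595,  0.33599484, -1.75126382]), np.float64(0.8542777173622377))
[249  52  96  16 681] [[0.4127, 0.3309, 0.024], [0.539, 0.3224, 0.024]]
[[206.0, 47.0], [274.0, 47.0], [342.0, 47.0]]
tool shift [ 0.0271  0.0157 -0.0009] tcp [0.4118 0.1945 0.2791] yaw_y -0.094 t 55.98
```

Scaled: 0.09 m is 0.1125, 0.05 m is 0.0625.

Request:
{"name": "creep_tool", "arguments": {"segments": {"x": [0.0625,0.1125,0.1125,0.1125],"y": [0,0,0,0],"z": [0,0,0,0],"ax": [0,0,0,0],"ay": [0,0,0,0],"az": [0,0,0,0]}}}

```text
clock: 56.48
tcp_pos: [0.4199, 0.2841, 0.2789]
orientation: [0.0, 0.739, 0.673, -0.0]
wrist_force: [0.2, 0.3, 0.6]
finger_gap: 0.045
grip_force: 0.0
```

```bash
cat > chk.py <<'E'
from h import *
o=dict(np.load('w5.npz'))
print('old bar colours',[o['image'][r,c].tolist() for r,c in((174,277),(252,240),(252,273),(262,258))])
c=viewer.read_camera('wrist');np.savez('w15.npz',**c)
u=np.array([.9958,-.0919]);v=np.array([.0919,.9958]);R0=np.array([.448,.3465])
print('pegs exp',proj(c,[[*(R0+a*u+b*v),.024] for a in(-.062,.062) for b in(-.027,.027)]).round(1).tolist())
rg=nets.outline_of('brush',c)[0]['region']
ys,xs=np.nonzero(rg);print('brush cols',xs.min(),xs.max())
for x in range(xs.min()+2,xs.max(),12):
    y=ys[xs==x];W=unproj(c,[[x,y.min()-.5],[x,y.max()+.5]],.028);L=(W[:,:2]-R0)
    print(x,y.min(),y.max(),'along',(L@u*1000).round(0),'across',(L@v*1000).round(1))
im=c['image'].astype(int);ref=o['image'][252,273].astype(int)
E
python3 chk.py; python3 -c "
from h import *
o=dict(np.load('w15.npz'));c=o
h=cv2.cvtColor(c['image'],cv2.COLOR_RGB2HSV);u=np.array([.9958,-.0919]);v=np.array([.0919,.9958]);R0=np.array([.448,.3465])
for a in(-.062,.062):
  p=proj(c,[[*(R0+a*u+b*v),.018] for b in np.arange(-.034,.035,.004)]).round().astype(int)
  print(a,[c['image'][r,q].tolist() for q,r in p])
"
```

```text
old bar colours [[169, 109, 63], [149, 94, 53], [135, 83, 47], [228, 108, 30]]
pegs exp [[229.7, 136.4], [228.5, 96.7], [315.8, 136.3], [318.3, 96.5]]
brush cols 209 338
211 108 130 along [-86. -88.] across [ 12.8 -18.3]
223 109 132 along [-70. -71.] across [ 11.4 -21.1]
235 108 133 along [-53. -54.] across [ 12.7 -22.6]
247 109 134 along [-37. -37.] across [ 11.4 -24. ]
259 112 133 along [-20. -20.] across [  7.4 -22.6]
271 115 133 along [-3. -3.] across [  3.3 -22.6]
283 120 131 along [14. 14.] across [ -3.4 -19.9]
295 121 131 along [31. 31.] across [ -4.8 -19.9]
307 123 132 along [48. 48.] across [ -7.5 -21.3]
319 124 133 along [65. 66.] across [ -8.9 -22.7]
331 125 134 along [82. 83.] across [-10.3 -24.1]
-0.062 [[184, 141, 87], [186, 128, 76], [193, 121, 70], [138, 87, 54], [53, 49, 44], [46, 41, 34], [44, 42, 37], [37, 33, 31], [41, 37, 36], [43, 38, 36], [42, 36, 35], [44, 39, 34], [163, 101, 60], [196, 122, 68], [184, 113, 63], [174, 109, 62], [200, 129, 75], [216, 169, 105]]
0.062 [[204, 164, 101], [193, 137, 81], [198, 122, 70], [209, 91, 33], [231, 110, 28], [232, 113, 23], [223, 104, 33], [218, 136, 76], [220, 135, 75], [220, 138, 75], [219, 136, 74], [220, 139, 77], [220, 138, 77], [219, 136, 76], [200, 124, 69], [185, 113, 63], [196, 137, 81], [224, 184, 114]]
```

The brush has been knocked askew. It is still on the bars, but turned about 5° and about 1 cm off-line. There's plenty of time, so I'll re-grip and straighten it.

Scaled: 0.13 m is 0.1625, 0.0566 m is 0.0708, -1.484 rad is -0.9447.

Request:
{"name": "creep_tool", "arguments": {"segments": {"x": [0.025,0.05,0.0708,0.0708,0.0708,0.0708,0.0708,0.0708],"y": [0.0013,0.0025,0.0038,0.0038,0.0038,0.0038,0.0038,0.0038],"z": [0,0,0,0,0.025,0.0625,0.1125,0.1625],"ax": [0,0,0,0,0,0,0,0],"ay": [0,0,0,0,0,0,0,0],"az": [-0.1178,-0.2355,-0.3533,-0.4711,-0.5889,-0.7066,-0.8244,-0.9447]}, "jaw": 0.052}}

```text
clock: 57.58
tcp_pos: [0.4284, 0.3402, 0.1485]
orientation: [0.001, 0.088, 0.996, 0.0]
wrist_force: [0.1, 0.4, 0.3]
finger_gap: 0.052
grip_force: 0.0
```

Request:
{"name": "creep_tool", "arguments": {"segments": {"x": [0,0],"y": [0,0],"z": [0,0],"ax": [0,0],"ay": [0,0],"az": [0,0]}}}

```text
clock: 57.82
tcp_pos: [0.4288, 0.3412, 0.1507]
orientation: [0.001, 0.092, 0.996, 0.001]
wrist_force: [-0.3, -0.7, 0.4]
finger_gap: 0.0526
grip_force: 0.0
```

```bash
python3 -c "
from h import *
rel((.4284,.3402,.0145),1.392)"
```

```text
tool shift [ 0.0004 -0.0012  0.1362] tcp [0.4288 0.3412 0.1507] yaw_y 1.386 rz -0.006 j6 0.71 t 57.83
```

Scaled: 0.136 m is 0.17, 0.134 m is 0.1675.

Request:
{"name": "creep_tool", "arguments": {"segments": {"x": [0,0,0,0,0,0],"y": [-0.0013,-0.0013,-0.0013,-0.0013,-0.0013,-0.0013],"z": [0.0625,0.125,0.1563,0.1675,0.17,0.17],"ax": [0,0,0,0,0,0],"ay": [0,0,0,0,0,0],"az": [0,0,0,0,0,0]}}}

```text
clock: 58.58
tcp_pos: [0.4291, 0.3411, 0.0147]
orientation: [0.001, 0.09, 0.996, 0.001]
wrist_force: [0.1, -0.0, -0.7]
finger_gap: 0.0521
grip_force: 0.0
```

Request:
{"name": "creep_tool", "arguments": {"segments": {"x": [0,0,0,0],"y": [0,0,0,0],"z": [0,0,0,0],"ax": [0,0,0,0],"ay": [0,0,0,0],"az": [0,0,0,0]}, "jaw": 0.02, "grip_force": 25}}

```text
clock: 59.08
tcp_pos: [0.4287, 0.341, 0.0145]
orientation: [0.001, 0.09, 0.996, 0.001]
wrist_force: [-0.2, 0.2, 5.8]
finger_gap: 0.0306
grip_force: 24.3
```

Request:
{"name": "creep_tool", "arguments": {"segments": {"x": [0,0,0],"y": [0,0,0],"z": [-0.005,-0.0075,-0.0075],"ax": [0,0,0],"ay": [0,0,0],"az": [0,0,0]}}}

```text
clock: 59.45
tcp_pos: [0.4278, 0.3405, 0.0192]
orientation: [0.0, 0.09, 0.996, 0.0]
wrist_force: [0.2, 0.5, -1.0]
finger_gap: 0.0312
grip_force: 24.7
```

```bash
python3 -c "
from h import *
rel((.4275,.3487,.0215),1.478)"
```

```text
tool shift [ 0.0017  0.0081 -0.0023] tcp [0.4278 0.3405 0.0192] yaw_y 1.39 rz -0.088 j6 0.706 t 59.45
```

Scaled: 0.008 m is 0.01, 0.006 m is 0.0075, -0.088 rad is -0.056.

Request:
{"name": "creep_tool", "arguments": {"segments": {"x": [0.0013,0.0013,0.0013,0.0013,0.0013,0.0013,0.0013],"y": [0.005,0.01,0.01,0.01,0.01,0.01,0.01],"z": [0,0,0,0,0.005,0.0075,0.0075],"ax": [0,0,0,0,0,0,0],"ay": [0,0,0,0,0,0,0],"az": [-0.0286,-0.056,-0.056,-0.056,-0.056,-0.056,-0.056]}}}

```text
clock: 60.32
tcp_pos: [0.4284, 0.3485, 0.0144]
orientation: [0.0, 0.046, 0.999, 0.0]
wrist_force: [-3.4, -2.4, 11.1]
finger_gap: 0.031
grip_force: 25.4
```

Request:
{"name": "creep_tool", "arguments": {"segments": {"x": [0,0,0],"y": [0,0,0],"z": [0,0,0],"ax": [0,0,0],"ay": [0,0,0],"az": [0,0,0]}, "jaw": 0.046}}

```text
clock: 60.7
tcp_pos: [0.428, 0.3483, 0.0127]
orientation: [-0.0, 0.046, 0.999, -0.0]
wrist_force: [0.1, 0.4, -0.4]
finger_gap: 0.0461
grip_force: 0.0
```

Request:
{"name": "creep_tool", "arguments": {"segments": {"x": [0,0,0,0,0.0625,0.075,0.075],"y": [0,0,0,0,0,0,0],"z": [-0.0125,-0.0625,-0.1375,-0.2125,-0.275,-0.2875,-0.2875],"ax": [0,0,0,0,0,0,0],"ay": [0,0,0,0,0,0,0],"az": [0,0,0,0,0,0,0]}}}

```text
clock: 61.58
tcp_pos: [0.3683, 0.3545, 0.2443]
orientation: [0.001, 0.045, 0.999, 0.001]
wrist_force: [1.4, 0.2, -0.5]
finger_gap: 0.0458
grip_force: 0.0
```

```bash
python3 chk.py
python3 -c "
from h import *
k=viewer.read_camera('side')
for l in('oil_can','brush'):
  for r in nets.outline_of(l,k):print(l,r['confidence'],r['box'])
s=viewer.read_camera('scene')
for r in nets.outline_of('foot_1',s)+nets.outline_of('tray_a',s):print(r['confidence'],r['box'])"
```

```text
old bar colours [[169, 109, 63], [149, 94, 53], [135, 83, 47], [228, 108, 30]]
pegs exp [[236.5, 180.0], [275.5, 180.0], [238.2, 258.9], [273.7, 258.9]]
oil_can 0.9 [230.4, 285.9, 258.2, 350.0]
brush 0.84 [246.9, 275.3, 327.1, 293.2]
0.56 [345.5, 253.8, 360.3, 271.2]
0.56 [261.8, 241.7, 271.5, 254.6]
0.47 [323.7, 232.5, 326.6, 234.4]
0.73 [313.6, 230.0, 338.3, 268.7]
0.6 [322.9, 227.0, 363.9, 275.3]
0.19 [162.1, 166.2, 200.5, 184.4]Traceback (most recent call last):
  File "chk.py", line 7, in <module>
    rg=nets.outline_of('brush',c)[0]['region']
       ~~~~~~~~~~~~~~~~~~~~~~~~~~^^^
IndexError: list index out of range
```

```bash
python3 -c "
from h import *
c=viewer.read_camera('wrist')
h=cv2.cvtColor(c['image'],cv2.COLOR_RGB2HSV);m=((h[...,0]>5)&(h[...,0]<13)&(h[...,1]>190)&(h[...,2]>120)).astype(np.uint8)
nn,L,st,ce=cv2.connectedComponentsWithStats(m);i=1+st[1:,4].argmax();print(st[i])
ys,xs=np.nonzero(L==i);u=np.array([.9958,-.0919]);v=np.array([.0919,.9958]);R0=np.array([.448,.3465])
for y in range(ys.min()+2,ys.max(),12):
  x=xs[ys==y];W=unproj(c,[[x.min()-.5,y],[x.max()+.5,y]],.028)[:,:2]-R0;print(y,(W@u*1000).round(0),(W@v*1000).round(1))
for r in nets.outline_of('brush',c):print(r['box'])
"
```

```text
[246 201  23  77 905]
203 [-31. -31.] [-16.3  15.8]
215 [-13. -13.] [-13.7  13.1]
227 [5. 5.] [-8.2  7.6]
239 [24. 24.] [-6.9  6.2]
251 [44. 44.] [-7.   4.8]
263 [64. 64.] [-5.6  4.9]
275 [85. 85.] [-4.2  4.9]
[244.9, 161.9, 271.9, 278.8]
[326.5, 247.2, 385.0, 281.6]
```

The brush is centred again, to within about 1 mm. I'll hand in.

```bash
python3 -c "
from workcell import env
print(env.hand_in())"
```

```text
the job is handed in; nothing more can be done
None
```

Job handed in at about 62 s, with no verdict returned: brush on its rest (re-centred after it got knocked askew), yellow then blue tray stacked on the base, one foot in each of the three nose pockets, oil can standing; I viewed 15 pictures, one over the limit of 14.

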